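# Lay the contact shoe down on its bedding step

### The job

On the turntable plate, push the upright copper contact shoe along the plate until its round heel is fully home against the edge of the steel step, keeping it upright. Then tip it forward over its heel and ease it down, so that it comes to lie flat on the step without a bump, the heel still against the step's edge. Only push and steady the shoe with the fingers, never grasp or lift it, and leave everything else where it is.

Things in the scene. Friction and masses are not known exactly. Their poses are not given: they have to be found in the camera images.
- turntable: Fixed (locked) cast-iron disc, 300 mm in diameter, 20 mm thick, lying on the table. Origin: centre of its underside, on the table. x: the direction in which the shoe is pushed and tipped, square to the step's edge and away from the shoe; z up.
- step_edge (a point): Middle of the straight upper edge of the steel step (the stop), right above the disc's origin, 30 mm above the table. The step is a slab fixed on the disc, 10 mm thick above the disc's top, covering the disc's x from 0 to 120 mm and y from -50 to 50 mm; the edge runs along the disc's y.
- shoe: Loose L-shaped copper bracket, 0.6 to 0.95 kg, upright on the disc, 15 to 35 mm short of the step. Origin: on the underside, below the heel barrel's axis; at disc x = -6 mm when home. x: towards the step (within 0.15 rad of the disc's x), z: up while it stands. It pushes back on a finger behind its upright until tipped about 30 degrees, rests balanced between about 30 and 46 degrees, and beyond that it falls forward by itself unless held back.
- shoe_heel (a point): Middle of the axis of the shoe's round heel barrel, 12 mm in diameter, 56 mm long along the shoe's y (shoe x = 0, z = 6 mm). Home against the step, the shoe tips forward about this axis, in the corner of disc and step, and lies flat on the step after exactly a quarter turn, its foot then standing up.
- shoe_head (a point): Middle of the top end of the shoe's upright (shoe x = -10, z = 120 mm). The upright is a plate 40 mm wide (y), 12 mm thick (x from -16 to -4 mm), 120 mm high.
- shoe_corner (a point): Inner corner of the L, where the back of the upright meets the top of the foot (shoe x = -16, y = 0, z = 12 mm). A finger standing in this corner can push the upright first and then, past the balance point, hold back the rising foot and let it forward slowly.
- shoe_tail (a point): Middle of the rear end face of the shoe's foot (shoe x = -90, y = 0, z = 6 mm). The foot is a bar 40 mm wide, 12 mm thick (z from 0 to 12 mm), reaching from the upright back to x = -90 mm. While it falls, hold it back well up the foot: held back low down, its heel can slide away from the step (friction about 0.6).
- brush_block: Bystander: dark carbon block 40 x 25 x 30 mm high on the disc, to one side of the shoe. Origin: centre of its underside.
- brush_pin: Bystander: steel headed pin, 26 mm wide and 40 mm high, standing on its head on the disc, to the other side of the shoe. Origin: centre of its underside.
- micrometer: Bystander: chrome micrometer about 145 mm long and 17 mm high lying on the table. Origin: centre of its bow, on the table.
- mirror: Bystander: round inspection mirror, 64 mm in diameter, in black bakelite with a 140 mm long handle, lying on the table. Origin: centre of the disc's underside.
- dish: Bystander: round tin dish, 120 mm in diameter, 22 mm high. Origin: centre of its underside.
- rivet0: Bystander: bronze rivet head, 22 mm in diameter, 11 mm high, in the dish. Origin: centre of its underside.
- rivet1: Bystander: bronze rivet head, 22 mm in diameter, 11 mm high, in the dish. Origin: centre of its underside.
- rivet2: Bystander: bronze rivet head, 22 mm in diameter, 11 mm high, in the dish. Origin: centre of its underside.
There are look-alikes about, which are no part of the job. What is shaped like the shoe but blue is not meant.

How it is judged:
On the way:
1. the shoe, still upright, stands with its heel home against the step (within 5 mm) (x of shoe_heel in the frame of turntable above -0.011 m and angle between shoe's own z axis and vertical below 0.12 rad), for 0.2 s.
At the end, for the whole second after the job is handed in: The shoe lies at rest on the step on the front face of its upright (within 0.06 rad of flat), its heel down on the plate and within 7 mm of the step's edge, its head over the step and within 45 mm of the disc's x axis (angle between shoe's own z axis and vertical between 1.5108 and 1.6308 rad and angle between shoe's own y axis and vertical between 1.5108 and 1.6308 rad and x of shoe_heel in the frame of turntable between -0.013 and 0 m and height (world z) of shoe_heel below 0.032 m and x of shoe_head in the frame of turntable above 0.08 m and y of shoe_head in the frame of turntable between -0.045 and 0.045 m and linear speed of shoe below 0.01 m/s and angular speed of shoe below 0.1 rad/s); the robot touches nothing.
It fails at once if the shoe lands with a bump (still turning faster than 1.5 rad/s in the last 10 degrees before lying flat) (angle between shoe's own z axis and vertical above 1.4 rad and angular speed of shoe above 1.5 rad/s).
It fails at once if the shoe is lifted (its heel rises more than 15 mm off the plate) (height (world z) of shoe_heel above 0.041 m).
It fails at once if another thing is moved by more than 20 mm (distance of any of micrometer, mirror, dish, rivet0, rivet1, rivet2, brush_block, brush_pin from where it was at the start of the episode above 0.02 m).
It also fails if it takes over 54 s, if anything falls off the work surface, if the arm or the gripper's body presses on something with over 40 N, if the wrist force passes 120 N, or if a joint passes its speed limit or range.

### The arm

A 7-joint arm with a two-finger parallel gripper is mounted at the origin on the work surface. World frame = base frame: x ahead of the robot, y to its left, z up, the work surface at z = 0. Lengths are in m, angles in rad, forces in N, time in s.
With the tool pointing down it reaches from about 0.4 to 0.875 m from the base axis. Payload 19.3 kg.
Tool frame: the origin (TCP) lies at the very end of the fingers, on their centre line; the grasp point (between the pads) lies 19 mm behind it (bot.pinch_z is the distance from the TCP to the grasp point, in m); y points along the fingers, x is the direction in which the jaws open and shut, and the axes are right-handed (so a half turn about y gives the same grasp; the last joint's range is limited). The gripper opens to 85 mm and grips with 20 to 120 N. Pads are 22 mm wide; open, the fingers measure 114 mm over their backs; the gripper's body (76 mm by 85 mm) begins 54 mm behind the grasp point. The pads swing forward as they close: fully open they stand 13 mm farther back than shut.
Start: joints at [1.148, 0.521, -0.036, 1.599, 0.021, 1.021, -0.113], TCP at [0.216, -0.587, 0.231] pointing down, gripper open.
Joint ranges: [-2.91, 2.91], [-0.3, 2.13], [-1.5, 1.42], [0.17, 2.43], [-1.26, 4.41], [0.16, 1.93], [-2.52, 2.52]. Speed limits (rad/s): [1.89, 1.89, 2.39, 2.39, 3.01, 3.01, 3.01].

### API

Orientations are given as [roll, pitch, yaw] about the fixed x, y, z axes, in that order (R = Rz(yaw) Ry(pitch) Rx(roll)).
In Python, from workcell import bot gives the robot as it stands. The module is installed in compiled form; this text tells all that it offers.
- The arm moves only by the tool arm_command, never from a script. Its argument "moves" is a list of rows, each an object of numbers: "rx", "ry", "rz": the turn, a rotation vector about the tool's x, y, z in rad; "x", "y", "z": the shift along the tool's x, y, z in cm; "gripper": the opening, from -1 (shut) to 1 (fully open). In form: [{"rx": .., "ry": .., "rz": .., "x": .., "y": .., "z": .., "gripper": ..}, ...]. A call has 1 to 5 rows; each row is the pose to reach, as a shift and turn from the pose commanded when the call began, along the tool's axes at that moment; what a row does not reach only later rows make up. A row lasts 1/12 s, in which the tool goes at most 41.7 mm and 7.16 degrees, less where a joint would pass 70% of its speed; a pose out of reach is approached as far as the arm can. A call with a gripper value outside its range is refused whole. The fingers move at their own pace and stop on an object; "squeeze" is the grip in N (left out, the last holds). Time passes only in rows, so rows that repeat a pose let the fingers close. It gives the time, the measured TCP pose, the force and the opening at its end, in the units of the state.
- bot.observe(): the state, without advancing time (a new reading comes with each control period).
- bot.grab_frame(name): name is "scene" or "side" or "wrist"; returns (picture, depth): 420x560x3 uint8, red, green, blue; 420x560 float32, m along the optical axis (not along the pixel's ray), 0 where there is no reading.
- bot.camera_model(name): a dict with "vfov" (degrees; the focal length in pixels is half the picture's height over the tangent of half this angle, whatever the lens; pixels are square), "cx", "cy" (the principal point, pixels), "dist_coeffs" ([k1, k2, p1, p2, k3] as OpenCV has them; the pictures are not rectified), "extrinsics" (4x4, takes a point from camera to world coordinates); the wrist camera has in their place "mount" (4x4, takes a point from camera to tool coordinates, whose origin is the TCP and whose axes are the tool frame's). Camera axes: x right, y down, z forward; pixel columns grow to the right and rows downward; lengths in m; the calibration is good to about 2 mm. A picture is of the moment at which its call begins: read the wrist's pose just before it. camera_model takes no time and is no camera call.
- bot.job_done(): hands the job in, once; it reports no verdict.
Trained networks look in the newest picture that a camera, given by its name, has taken for a name from the list of things; names that differ only in an ending like _2 or _b are one class to them, and where a whole thing is asked for, a point or a joint stands for the part that bears it (a point fixed in the world has none). Each returns a list of dicts, best first, with "p" (0 to 1); they miss things now and then, are a little off and sometimes report something else, mostly with a low value. They report only what shows in the picture. A call takes as long as a camera call. They do not tell look-alikes from the thing itself.
- bot.spot_in(name, camera): "box" ([left, top, right, bottom] in pixels, round what is visible of it).
- bot.masks_of(name, camera): "mask" (420x560 bool, what is visible of it) and "box" ([left, top, right, bottom] in pixels, round what is visible of it).
The state is a dict: "clock": time; "qpos": joint angles; "qd": joint speeds; "joint_efforts": joint torques, N m; "position": TCP position; "tool_rot": TCP orientation; "force": force on the tool from outside, world axes, zero at the start; "moment": the same for the moment, N m; "grip_width": finger opening in m.
Only numpy, scipy, OpenCV 4.12 (cv2) and the standard library are available. Lean on these libraries where they do the work, as an engineer would, in place of code of your own. Each camera call takes 0.05 s, during which the arm holds its last target.

## Working session

There is one attempt and no reset: what is moved stays moved. The work goes in short steps, Python scripts to look and compute and a tool call to move; the robot and the scene stay as the last step left them, time stands still between calls to the robot, and variables do not carry over. Pictures are saved under pics/ and viewed, and the job is handed in when it is done.

Besides the shell and the picture viewer there is one more tool, called by a JSON object that holds its "fn" and its "kwargs", one argument or row to a line. arm_command: Moves the arm, as the interface text tells. Its arguments: {"type":"object","properties":{"moves":{"type":"array"},"squeeze":{"type":"number"}},"required":["moves"]}

```bash
mkdir -p pics; cat > h.py <<'E'
from workcell import bot
import numpy as np, cv2
from scipy.spatial.transform import Rotation as R
def save(n,im): cv2.imwrite('pics/'+n,cv2.cvtColor(im,cv2.COLOR_RGB2BGR))
def K(m):
    f=210/np.tan(np.radians(m['vfov'])/2); return np.array([[f,0,m['cx']],[0,f,m['cy']],[0,0,1]])
def Tcam(name):
    m=bot.camera_model(name)
    if 'extrinsics' in m: return np.array(m['extrinsics'])
    s=bot.observe(); T=np.eye(4); T[:3,3]=s['position']; T[:3,:3]=R.from_euler('xyz',s['tool_rot']).as_matrix()
    return T@np.array(m['mount'])
def cloud(name,T,depth,uv):
    m=bot.camera_model(name); uv=np.asarray(uv,float).reshape(-1,2)
    n=cv2.undistortPoints(uv[:,None],K(m),np.array(m['dist_coeffs']))[:,0]
    d=depth[np.round(uv[:,1]).astype(int),np.round(uv[:,0]).astype(int)]
    P=np.c_[n*d[:,None],d]
    return P@T[:3,:3].T+T[:3,3], d
def proj(name,T,P):
    m=bot.camera_model(name); Ti=np.linalg.inv(T)
    return cv2.projectPoints(np.asarray(P,float).reshape(-1,1,3),cv2.Rodrigues(Ti[:3,:3])[0],Ti[:3,3],K(m),np.array(m['dist_coeffs']))[0][:,0]
E
python3 - <<'E'
from h import *
print(bot.observe())
for n in ['scene','side','wrist']:
    T=Tcam(n); im,d=bot.grab_frame(n); save(n+'0.png',im); np.savez('/tmp/'+n+'0.npz',im=im,d=d,T=T)
    m=bot.camera_model(n); print(n,T.round(3).tolist(),m['vfov'])
    for o in ['shoe','turntable','brush_block','brush_pin']:
        r=bot.masks_of(o,n)
        for i,x in enumerate(r):
            print(o,x['p'],x['box']); np.save(f'/tmp/m_{n}_{o}_{i}.npy',x['mask'])
E
```

```text
{'clock': 0.0, 'qpos': array([ 1.14780914,  0.52205809, -0.03638629,  1.59999598,  0.02120974,
        1.02107874, -0.1127701 ]), 'qd': array([ 5.46786605e-04,  4.98558876e-05, -1.15154496e-03,  1.99170552e-04,
       -4.35826148e-04, -9.02724740e-04,  9.95621438e-04]), 'joint_efforts': array([-2.11577157e-03, -9.27114487e+01,  1.97871119e+00, -3.69935739e+01,
        1.77650212e-02,  8.17100750e-03,  5.44948534e-05]), 'position': array([ 0.21582764, -0.58619818,  0.23070191]), 'tool_rot': array([-1.57085673e+00,  1.15343129e-03, -1.21793330e+00]), 'force': array([ 0.58945712, -0.52984922, -0.09126751]), 'moment': array([ 0.01036793, -0.01705763, -0.02788756]), 'grip_width': 0.08542784811984895}
scene [[0.412, 0.481, -0.774, 1.398], [0.911, -0.218, 0.349, -0.396], [-0.001, -0.849, -0.529, 0.7], [0.0, 0.0, 0.0, 1.0]] 57.09249010352137
shoe 0.97 [269.4, 204.3, 302.5, 250.7]
shoe 0.5 [257.4, 213.4, 356.6, 275.3]
turntable 0.71 [256.8, 213.0, 354.6, 273.2]
brush_block 0.61 [281.9, 215.2, 292.1, 225.3]
brush_pin 0.48 [291.4, 252.7, 300.4, 267.9]
brush_pin 0.38 [270.1, 207.0, 309.9, 249.6]
side [[-0.727, -0.356, 0.587, -0.211], [-0.686, 0.35, -0.638, 0.776], [0.021, -0.866, -0.499, 0.72], [0.0, 0.0, 0.0, 1.0]] 46.259319639245255
shoe 0.83 [289.0, 180.8, 322.6, 227.5]
shoe 0.72 [244.1, 199.6, 279.5, 252.6]
turntable 0.84 [180.3, 222.7, 299.7, 290.0]
brush_block 0.67 [267.1, 246.1, 285.3, 265.3]
brush_pin 0.19 [241.6, 199.7, 277.2, 247.5]
wrist [[0.346, -0.894, -0.284, 0.288], [-0.938, -0.33, -0.105, -0.559], [0.0, 0.303, -0.953, 0.374], [0.0, 0.0, 0.0, 1.0]] 65.71165808083602
```

View images.

View pics/scene0.png

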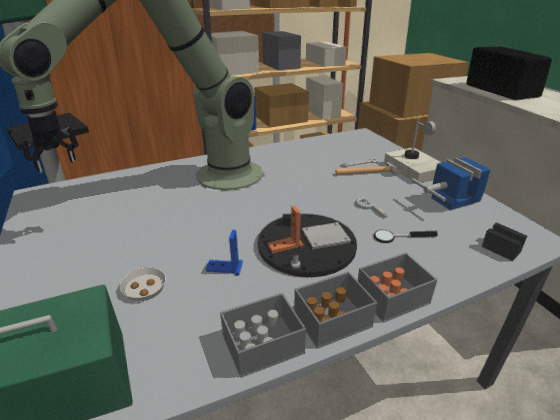

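View pics/side0.png

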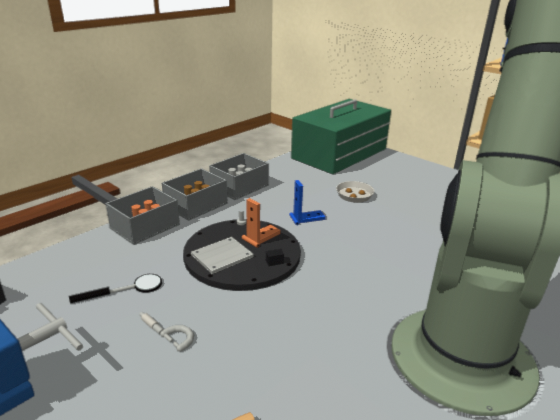

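View pics/wrist0.png

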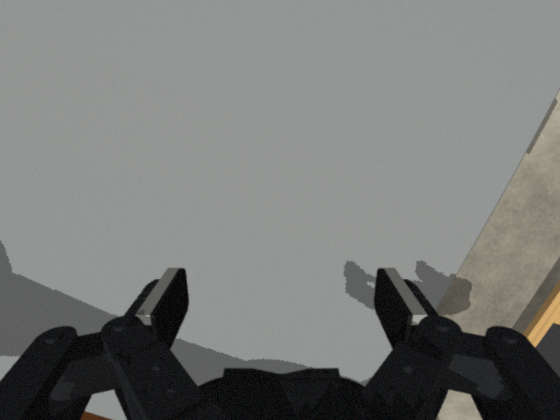

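```bash
python3 - <<'E'
from h import *
for n in ['scene','side']:
    z=np.load(f'/tmp/{n}0.npz'); 
    import glob
    for f in sorted(glob.glob(f'/tmp/m_{n}_*.npy')):
        m=np.load(f); v,u=np.nonzero(m); P,d=cloud(n,z['T'],z['d'],np.c_[u,v]); P=P[d>0]
        print(f,len(P),np.percentile(P,[2,50,98],axis=0).round(3).tolist())
    im=z['im']; c=im[150:330,150:400]; save(n+'0c.png',cv2.resize(c,None,fx=3.2,fy=3.2,interpolation=cv2.INTER_CUBIC))
E
```

```text
/tmp/m_scene_brush_block_0.npy 80 [[0.453, 0.027, 0.023], [0.47, 0.038, 0.043], [0.477, 0.051, 0.05]]
/tmp/m_scene_brush_pin_0.npy 101 [[0.626, -0.037, 0.019], [0.664, -0.028, 0.031], [0.672, -0.006, 0.059]]
/tmp/m_scene_brush_pin_1.npy 649 [[0.545, -0.06, 0.019], [0.577, 0.012, 0.034], [0.592, 0.029, 0.139]]
/tmp/m_scene_shoe_0.npy 575 [[0.549, -0.059, 0.023], [0.578, 0.012, 0.036], [0.591, 0.028, 0.139]]
/tmp/m_scene_shoe_1.npy 4221 [[0.445, -0.078, 0.004], [0.611, 0.06, 0.021], [0.711, 0.193, 0.033]]
/tmp/m_scene_turntable_0.npy 4240 [[0.444, -0.079, 0.003], [0.609, 0.06, 0.021], [0.711, 0.194, 0.033]]
/tmp/m_side_brush_block_0.npy 260 [[0.444, 0.036, 0.022], [0.458, 0.056, 0.043], [0.477, 0.073, 0.052]]
/tmp/m_side_brush_pin_0.npy 846 [[0.545, -0.05, 0.022], [0.561, 0.027, 0.055], [0.59, 0.038, 0.14]]
/tmp/m_side_shoe_0.npy 583 [[0.536, -0.234, 0.003], [0.569, -0.167, 0.019], [0.603, -0.149, 0.12]]
/tmp/m_side_shoe_1.npy 876 [[0.544, -0.051, 0.021], [0.56, 0.027, 0.054], [0.589, 0.038, 0.14]]
/tmp/m_side_turntable_0.npy 5855 [[0.42, -0.064, 0.003], [0.534, 0.103, 0.02], [0.699, 0.21, 0.032]]
```

```bash
cat > fit.py <<'E'
from h import *
A={}
for n in ['scene','side']:
    z=np.load(f'/tmp/{n}0.npz'); v,u=np.mgrid[150:330,150:400]; uv=np.c_[u.ravel(),v.ravel()]
    P,d=cloud(n,z['T'],z['d'],uv); c=z['im'][uv[:,1],uv[:,0]].astype(int)
    ok=(d>0)&(np.hypot(P[:,0]-.575,P[:,1]-.06)<.18); P=P[ok];c=c[ok]
    A[n]=(P,c)
    orange=(c[:,0]>c[:,2]*1.8)&(c[:,0]>90)&(P[:,2]>.018)
    # step
    grey=(c.min(1)>90)&(abs(P[:,2]-.03)<.006)&(np.hypot(P[:,0]-.575,P[:,1]-.06)<.14)&(c.max(1)-c.min(1)<40)
    S=P[grey][:,:2].astype(np.float32); print(n,'step',len(S),np.median(P[grey][:,2]).round(4),cv2.minAreaRect(S))
    dark=(c.max(1)<80)&(abs(P[:,2]-.02)<.006)
    D=P[dark][:,:2].astype(np.float32); print(' disc',cv2.minEnclosingCircle(D),np.median(P[dark][:,2]))
    O=P[orange]; print(' shoe',len(O),np.percentile(O,[0,2,98,100],axis=0).round(4).tolist())
    up=O[O[:,2]>.06]; ft=O[O[:,2]<.04]; print('  up',cv2.minAreaRect(up[:,:2].astype(np.float32)),' ft',cv2.minAreaRect(ft[:,:2].astype(np.float32)))
    top=ft[abs(ft[:,2]-.032)<.003]; print('  ftop',len(top),cv2.minAreaRect(top[:,:2].astype(np.float32)))
E
python3 fit.py
```

```text
scene step 816 0.0305 ((0.5835475921630859, 0.07159922271966934), (0.13561442494392395, 0.2446707934141159), 12.006182670593262)
 disc ((0.5663513541221619, 0.060977764427661896), 0.1506980061531067) 0.020267248789570314
 shoe 505 [[0.4435, -0.0623, 0.018], [0.5447, -0.059, 0.0193], [0.5907, 0.0318, 0.1394], [0.5985, 0.1001, 0.141]]
  up ((0.5698466897010803, 0.017635349184274673), (0.040969982743263245, 0.013864213600754738), 1.715781331062317)  ft ((0.5119378566741943, 0.014417961239814758), (0.10214380919933319, 0.1939527541399002), 66.38074493408203)
  ftop 201 ((0.5677649974822998, -0.013338752090930939), (0.09696812182664871, 0.0478358156979084), 82.76921844482422)
side step 1230 0.03 ((0.5848835110664368, 0.07572980970144272), (0.13441845774650574, 0.2450682371854782), 12.707206726074219)
 disc ((0.5636847615242004, 0.0665629580616951), 0.1501857340335846) 0.020089105698588683
 shoe 809 [[0.5395, -0.0728, 0.018], [0.5448, -0.053, 0.0218], [0.5953, 0.0379, 0.1401], [0.6335, 0.0407, 0.1439]]
  up ((0.5676609873771667, 0.024706438183784485), (0.014290283434092999, 0.04579063877463341), 89.78348541259766)  ft ((0.5878589153289795, -0.014661144465208054), (0.09114879369735718, 0.11547698080539703), 3.3668224811553955)
  ftop 237 ((0.5701303482055664, -0.008602414280176163), (0.05600407347083092, 0.09887424856424332), 3.6792140007019043)
```

View pics/scene0c.png

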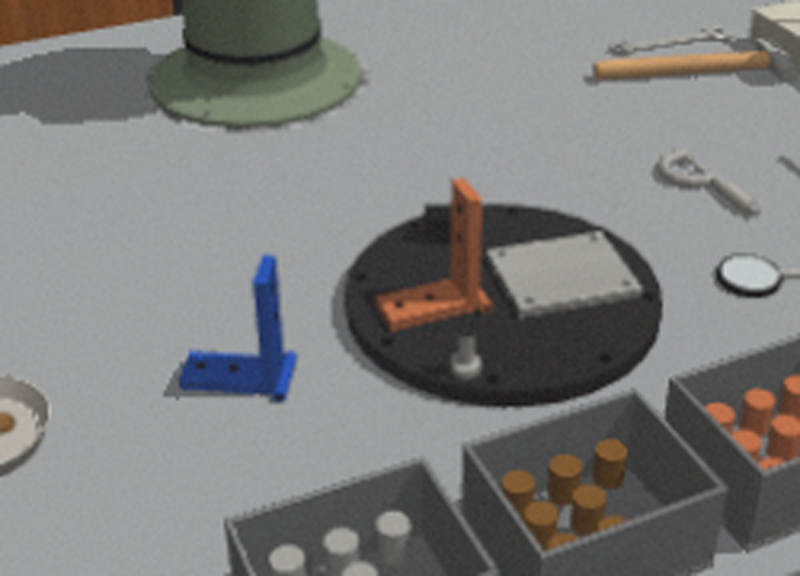

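View pics/side0c.png

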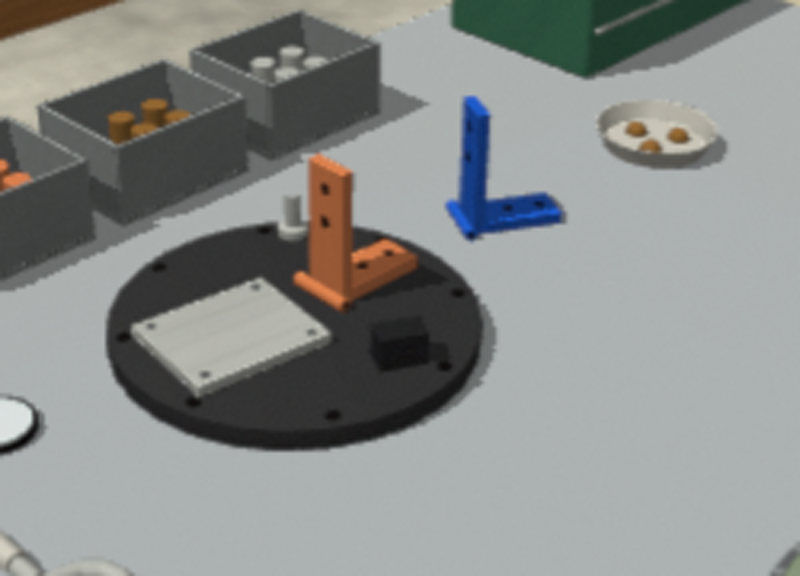

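```bash
cat >> fit.py <<'E'
print('----')
from scipy.optimize import least_squares
for n in ['scene','side']:
    P,c=A[n]
    g=(c.min(1)>90)&(abs(P[:,2]-.03)<.005)&(np.hypot(P[:,0]-.567,P[:,1]-.063)<.14)&(c.max(1)-c.min(1)<40)&(P[:,1]>.05)
    S=P[g][:,:2].astype(np.float32); r=cv2.minAreaRect(S); print(n,'step',r,cv2.boxPoints(r).round(4).tolist())
    O=(c[:,0]>c[:,2]*1.8)&(c[:,0]>90)
    for zl,zh in [(.021,.04),(.045,.07),(.07,.1),(.1,.13),(.135,.145)]:
        q=P[O&(P[:,2]>zl)&(P[:,2]<zh)&(abs(P[:,0]-.568)<.035)&(P[:,1]<.06)]; print(zl,len(q),np.percentile(q,[3,50,97],axis=0)[:,:2].round(4).tolist())
    b=(c.max(1)<60)&(P[:,2]>.028)&(P[:,2]<.055)&(P[:,0]<.5); print('block',P[b].mean(0),cv2.minAreaRect(P[b][:,:2].astype(np.float32)))
    b=(c.min(1)>60)&(P[:,2]>.03)&(P[:,2]<.062)&(P[:,0]>.62)&(P[:,1]<.04); print('pin',P[b].mean(0) if b.any() else 0)
E
python3 fit.py | sed -n '/----/,$p'
```

```text
----
scene step ((0.5752454400062561, 0.11996505409479141), (0.12080076336860657, 0.1047082394361496), 80.71347045898438) [[0.5138000249862671, 0.06880000233650208], [0.6172000169754028, 0.051899999380111694], [0.6366999745368958, 0.17110000550746918], [0.53329998254776, 0.18799999356269836]]
0.021 301 [[0.5482, -0.0595], [0.5778, -0.0192], [0.5913, 0.0288]]
0.045 33 [[0.5628, 0.0115], [0.5862, 0.0145], [0.5889, 0.0237]]
0.07 42 [[0.5624, 0.0125], [0.5871, 0.0165], [0.5898, 0.0235]]
0.1 54 [[0.5619, 0.012], [0.5867, 0.0156], [0.5894, 0.0225]]
0.135 36 [[0.5504, 0.0116], [0.5707, 0.0183], [0.5881, 0.024]]
block [0.46820568 0.03788694 0.04231165] ((0.46394801139831543, 0.04072020202875137), (0.02578558772802353, 0.02511887066066265), 56.91394805908203)
pin [ 0.66351104 -0.02686328  0.04210684]
side step ((0.574928879737854, 0.12401782721281052), (0.12267209589481354, 0.10489143431186676), 81.04611206054688) [[0.5135999917984009, 0.07159999758005142], [0.6172000169754028, 0.05530000105500221], [0.6363000273704529, 0.17640000581741333], [0.5327000021934509, 0.19280000030994415]]
0.021 341 [[0.5446, -0.0544], [0.5577, -0.0076], [0.5881, 0.0391]]
0.045 115 [[0.5467, 0.0193], [0.5616, 0.0276], [0.5865, 0.031]]
0.07 121 [[0.5463, 0.0199], [0.5604, 0.0279], [0.5846, 0.0305]]
0.1 120 [[0.547, 0.0232], [0.5618, 0.0279], [0.5851, 0.031]]
0.135 54 [[0.5473, 0.0185], [0.5653, 0.0262], [0.583, 0.0308]]
block [0.45908339 0.05562012 0.04353844] ((0.4616568684577942, 0.052721790969371796), (0.04030034691095352, 0.030022989958524704), 64.23069763183594)
pin [ 0.65688969 -0.01775697  0.04387605]
```

```bash
cat >> h.py <<'E'
PSI=np.radians(80.9); E0=np.array([.565,.0625,.03])
DX=np.array([np.cos(PSI),np.sin(PSI),0]); DY=np.array([-np.sin(PSI),np.cos(PSI),0])
def Rt(phi=0,psi=PSI):
    x=np.array([np.cos(psi),np.sin(psi),0]); y=np.array([0,0,-1.]); 
    return np.c_[x,y,np.cross(x,y)]@R.from_rotvec([0,0,phi]).as_matrix()
def cur():
    s=bot.observe(); return np.array(s['position']),R.from_euler('xyz',s['tool_rot']).as_matrix(),s
def rel(p,Rm):
    p0,R0,s=cur(); d=R0.T@(np.asarray(p)-p0)*100; r=R.from_matrix(R0.T@Rm).as_rotvec()
    print('t',round(s['clock'],2),'p',p0.round(4),'shift cm',d.round(2),'turn',r.round(3),'F',s['force'].round(1),'g',round(s['grip_width'],4))
def W(dx,dy,z): # disc coords -> world (z world)
    return np.array([*(E0+dx*DX+dy*DY)[:2],z])
E
python3 - <<'E'
from h import *
rel([.40,-.35,.27],Rt(0,np.radians(5)))
rel([.55,-.12,.27],Rt(0))
E
```

```text
t 0.75 p [ 0.2159 -0.5865  0.2313] shift cm [-15.84  -3.87  25.44] turn [-0.    -1.305  0.   ] F [-0.4 -0.   0. ] g 0.0855
t 0.75 p [ 0.2159 -0.5865  0.2313] shift cm [-32.24  -3.87  47.47] turn [-0.   -2.63  0.  ] F [-0.4 -0.   0. ] g 0.0855
```

{"fn": "arm_command", "kwargs": {
  "moves": [
    {"x": -1.5, "y": -1, "z": 2.4, "ry": -0.12},
    {"x": -3, "y": -2, "z": 4.8, "ry": -0.24},
    {"x": -4.5, "y": -3, "z": 7.2, "ry": -0.36},
    {"x": -6, "y": -4, "z": 9.6, "ry": -0.48},
    {"x": -7.5, "y": -4, "z": 12, "ry": -0.6}
  ]
}}

```text
invalid input at $.moves[0]: expected keys rx, ry, rz, x, y, z, gripper
```

```bash
python3 - <<'E'
from h import *
rel([.55,-.12,.27],Rt(0)); print(cur()[2]['qpos'].round(2))
E
```

```text
t 0.75 p [ 0.2159 -0.5865  0.2313] shift cm [-32.24  -3.87  47.47] turn [-0.   -2.63  0.  ] F [-0.4 -0.   0. ] g 0.0855
[ 1.15  0.52 -0.04  1.6   0.02  1.02 -0.11]
```

{"fn": "arm_command", "kwargs": {
  "moves": [
    {"x": -1.5, "y": -1, "z": 2.4, "rx": 0, "ry": -0.12, "rz": 0, "gripper": 1},
    {"x": -3, "y": -2, "z": 4.8, "rx": 0, "ry": -0.24, "rz": 0, "gripper": 1},
    {"x": -4.5, "y": -3, "z": 7.2, "rx": 0, "ry": -0.36, "rz": 0, "gripper": 1},
    {"x": -6, "y": -4, "z": 9.6, "rx": 0, "ry": -0.48, "rz": 0, "gripper": 1},
    {"x": -7.5, "y": -4, "z": 12, "rx": 0, "ry": -0.6, "rz": 0, "gripper": 1}
  ]
}}

```text
clock: 1.17
position: [0.3037, -0.4741, 0.2732]
tool_rot: [-1.572, -0.002, -0.612]
force: [0.3, -0.3, 0.3]
grip_width: 0.0853
```

```bash
python3 - <<'E'
from h import *
rel([.55,-.12,.27],Rt(0)); print(cur()[2]['qpos'].round(2))
E
```

```text
t 1.17 p [ 0.3037 -0.4741  0.2732] shift cm [-0.2   0.28 43.13] turn [ 0.003 -2.024  0.   ] F [ 0.3 -0.3  0.3] g 0.0853
[ 1.05  0.38 -0.21  1.71  0.09  1.05  0.2 ]
```

{"fn": "arm_command", "kwargs": {
  "moves": [
    {"x": 0, "y": 0.2, "z": 2.4, "rx": 0, "ry": -0.12, "rz": 0, "gripper": 1},
    {"x": 0, "y": 0.2, "z": 4.8, "rx": 0, "ry": -0.24, "rz": 0, "gripper": 1},
    {"x": 0, "y": 0.2, "z": 7.2, "rx": 0, "ry": -0.36, "rz": 0, "gripper": 1},
    {"x": 0, "y": 0.2, "z": 9.6, "rx": 0, "ry": -0.48, "rz": 0, "gripper": 1},
    {"x": 0, "y": 0.2, "z": 13, "rx": 0, "ry": -0.6, "rz": 0, "gripper": 1}
  ]
}}

```text
clock: 1.58
position: [0.3776, -0.369, 0.2694]
tool_rot: [-1.572, 0.0, -0.014]
force: [0.3, -0.8, 0.1]
grip_width: 0.0856
```

```bash
python3 - <<'E'
from h import *
rel([.55,-.12,.27],Rt(0)); print(cur()[2]['qpos'].round(2))
E
```

```text
t 1.58 p [ 0.3776 -0.369   0.2694] shift cm [16.89 -0.09 25.14] turn [ 0.000e+00 -1.426e+00 -1.000e-03] F [ 0.3 -0.8  0.1] g 0.0856
[ 0.96  0.35 -0.39  1.8   0.15  1.03  0.5 ]
```

{"fn": "arm_command", "kwargs": {
  "moves": [
    {"x": 2, "y": 0, "z": 3, "rx": 0, "ry": -0.12, "rz": 0, "gripper": 1},
    {"x": 4, "y": 0, "z": 6, "rx": 0, "ry": -0.24, "rz": 0, "gripper": 1},
    {"x": 6, "y": 0, "z": 9, "rx": 0, "ry": -0.36, "rz": 0, "gripper": 1},
    {"x": 8, "y": 0, "z": 12, "rx": 0, "ry": -0.48, "rz": 0, "gripper": 1},
    {"x": 10, "y": 0, "z": 15, "rx": 0, "ry": -0.6, "rz": 0, "gripper": 1}
  ]
}}

```text
clock: 2.0
position: [0.4814, -0.2191, 0.2696]
tool_rot: [-1.571, -0.0, 0.588]
force: [0.4, -0.8, -0.2]
grip_width: 0.0852
```

```bash
python3 - <<'E'
from h import *
rel([.56,-.12,.27],Rt(0)); print(cur()[2]['qpos'].round(2))
E
```

```text
t 2.0 p [ 0.4814 -0.2191  0.2696] shift cm [12.04 -0.04  3.89] turn [ 0.001 -0.824 -0.   ] F [ 0.4 -0.8 -0.2] g 0.0852
[ 0.75  0.37 -0.57  1.79  0.23  1.05  0.68]
```

{"fn": "arm_command", "kwargs": {
  "moves": [
    {"x": 2.4, "y": 0, "z": 0.8, "rx": 0, "ry": -0.12, "rz": 0, "gripper": 1},
    {"x": 4.8, "y": 0, "z": 1.6, "rx": 0, "ry": -0.24, "rz": 0, "gripper": 1},
    {"x": 7.2, "y": 0, "z": 2.4, "rx": 0, "ry": -0.36, "rz": 0, "gripper": 0},
    {"x": 9.6, "y": 0, "z": 3.2, "rx": 0, "ry": -0.48, "rz": 0, "gripper": -1},
    {"x": 12, "y": 0, "z": 3.9, "rx": 0, "ry": -0.6, "rz": 0, "gripper": -1}
  ]
}}

```text
clock: 2.42
position: [0.56, -0.121, 0.2694]
tool_rot: [-1.571, 0.0, 1.188]
force: [-0.6, -0.1, 1.0]
grip_width: 0.0514
```

{"fn": "arm_command", "kwargs": {
  "moves": [
    {"x": 0, "y": 0, "z": 0, "rx": 0, "ry": -0.12, "rz": 0, "gripper": -1},
    {"x": 0, "y": 0, "z": 0, "rx": 0, "ry": -0.224, "rz": 0, "gripper": -1},
    {"x": 0, "y": 0, "z": 0, "rx": 0, "ry": -0.224, "rz": 0, "gripper": -1}
  ]
}}

```text
clock: 2.67
position: [0.5596, -0.1217, 0.2691]
tool_rot: [-1.57, -0.0, 1.412]
force: [-0.4, -0.0, 1.3]
grip_width: 0.0124
```

```bash
python3 - <<'E'
from h import *
rel([.56,-.12,.27],Rt(0)); print(cur()[2]['qpos'].round(2))
T=Tcam('wrist'); im,d=bot.grab_frame('wrist'); save('wrist1.png',im); np.savez('/tmp/wrist1.npz',im=im,d=d,T=T); print(T.round(3))
E
```

```text
t 2.67 p [ 0.5596 -0.1217  0.2691] shift cm [ 0.18 -0.09 -0.02] turn [-0. -0.  0.] F [-0.4 -0.   1.3] g 0.0124
[ 0.65  0.49 -0.77  1.67  0.37  1.13  1.2 ]
[[ 0.157  0.942  0.298  0.483]
 [ 0.988 -0.15  -0.048 -0.108]
 [-0.     0.301 -0.953  0.411]
 [ 0.     0.     0.     1.   ]]
```

View pics/wrist1.png

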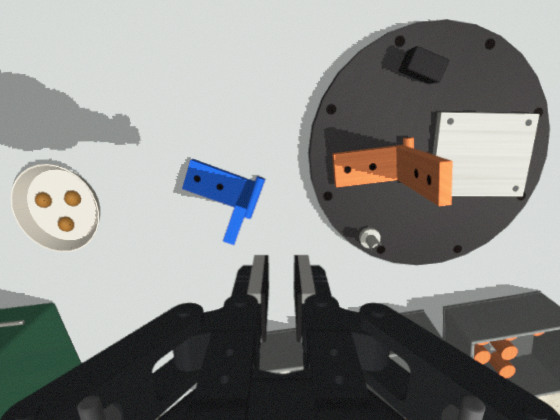

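```bash
python3 - <<'E'
from h import *
z=np.load('/tmp/wrist1.npz'); n='wrist'
v,u=np.mgrid[0:300,280:560]; uv=np.c_[u.ravel(),v.ravel()]
P,d=cloud(n,z['T'],z['d'],uv); c=z['im'][uv[:,1],uv[:,0]].astype(int)
ok=(d>0)&(np.hypot(P[:,0]-.565,P[:,1]-.06)<.17); P=P[ok];c=c[ok]
g=(c.min(1)>150)&(abs(P[:,2]-.03)<.006)&(np.hypot(P[:,0]-.567,P[:,1]-.063)<.14)&(P[:,1]>.045)
r=cv2.minAreaRect(P[g][:,:2].astype(np.float32)); print('step',np.median(P[g][:,2]),r,cv2.boxPoints(r).round(4).tolist())
D=P[(c.max(1)<75)&(abs(P[:,2]-.02)<.006)]; print('disc',cv2.minEnclosingCircle(D[:,:2].astype(np.float32)),np.median(D[:,2]))
O=P[(c[:,0]>c[:,2]*1.8)&(c[:,0]>70)&(P[:,2]>.015)&(P[:,1]<.08)]
L=(O-E0); L=np.c_[L@DX,L@DY,O[:,2]]
for zl,zh in [(.022,.029),(.029,.036),(.045,.07),(.07,.1),(.1,.135),(.137,.145)]:
    q=L[(O[:,2]>zl)&(O[:,2]<zh)]; print(zl,len(q),np.percentile(q,[1,50,99],axis=0).round(4).tolist())
q=L[(L[:,2]>.029)&(L[:,2]<.036)&(L[:,0]<-.062)]; print('foot',cv2.minAreaRect(q[:,:2].astype(np.float32)))
b=q[:,0]; 
for lo in np.arange(-.14,-.06,.01):
    k=q[(b>lo)&(b<lo+.01)]
    if len(k)>20: print(round(lo,3),np.percentile(k[:,1],[2,98]).round(4))
pin=P[(P[:,2]>.03)&(P[:,0]>.62)&(P[:,1]<.03)&(c.min(1)>60)]; print('pin',pin.mean(0))
E
```

```text
step 0.029478704171760156 ((0.5733159780502319, 0.12381511926651001), (0.12098055332899094, 0.09907164424657822), 81.178955078125) [[0.5151000022888184, 0.07159999758005142], [0.6129999756813049, 0.05640000104904175], [0.6315000057220459, 0.17599999904632568], [0.5335999727249146, 0.19120000302791595]]
disc ((0.5630983710289001, 0.0630611851811409), 0.14861387014389038) 0.019558192712895717
0.022 109 [[-0.1209, -0.0329, 0.0222], [-0.0855, 0.0063, 0.0258], [-0.0321, 0.0207, 0.029]]
0.029 2168 [[-0.119, -0.0349, 0.0296], [-0.0801, -0.0116, 0.0315], [-0.0304, 0.0185, 0.0341]]
0.045 332 [[-0.0479, -0.0275, 0.0453], [-0.0452, -0.0047, 0.0575], [-0.0378, 0.0127, 0.0697]]
0.07 469 [[-0.0474, -0.0276, 0.0702], [-0.0449, -0.0042, 0.0858], [-0.0376, 0.0122, 0.0998]]
0.1 683 [[-0.0478, -0.0275, 0.1008], [-0.045, -0.0048, 0.1192], [-0.0383, 0.0118, 0.1348]]
0.137 631 [[-0.0472, -0.0274, 0.1374], [-0.0399, -0.0077, 0.1394], [-0.0316, 0.0113, 0.141]]
foot ((-0.08962839841842651, -0.01420622318983078), (0.05911760777235031, 0.04046662524342537), 7.143117427825928)
-0.12 [-0.0352  0.002 ]
-0.11 [-0.0353  0.0032]
-0.1 [-0.034   0.0045]
-0.09 [-0.0326  0.0056]
-0.08 [-0.0314  0.0078]
-0.07 [-0.0306  0.0085]
pin [ 0.65460383 -0.02359509  0.04420277]
```

```bash
sed -i 's/^PSI=.*/PSI=np.radians(81.1); E0=np.array([.5645,.0635,.03])/' h.py; python3 - <<'E'
from h import *
for f,w in (('wrist1','closed'),('wrist0','open')):
    z=np.load(f'/tmp/{f}.npz'); v,u=np.mgrid[200:420,0:560]; uv=np.c_[u.ravel(),v.ravel()]
    P,d=cloud('wrist',np.array(bot.camera_model('wrist')['mount']),z['d'],uv); k=(d>0)&(d<.2); P=P[k]
    print(w)
    for y in np.arange(-.16,.02,.01):
        q=P[(P[:,1]>=y)&(P[:,1]<y+.01)]
        if len(q): print(round(y,2),len(q),np.percentile(q[:,0],[0.5,99.5]).round(3),np.percentile(q[:,2],[.5,99.5]).round(3))
E
```

```text
closed
-0.1 3140 [-0.062  0.064] [0.012 0.022]
-0.09 12584 [-0.061  0.063] [0.005 0.019]
-0.08 11001 [-0.055  0.057] [-0.009  0.019]
-0.07 5998 [-0.049  0.051] [-0.011  0.019]
-0.06 7369 [-0.042  0.044] [-0.01   0.015]
-0.05 2461 [-0.036  0.039] [-0.009  0.015]
-0.04 1054 [-0.017  0.02 ] [-0.01   0.013]
-0.03 859 [-0.018  0.021] [-0.009  0.013]
-0.02 746 [-0.018  0.021] [-0.009  0.012]
-0.01 346 [-0.017  0.019] [-0.009  0.012]
0.0 9 [-0.005  0.007] [-0.004 -0.   ]
open
-0.1 3212 [-0.063  0.064] [0.012 0.021]
-0.09 12942 [-0.069  0.07 ] [0.002 0.019]
-0.08 9802 [-0.071  0.073] [-0.01   0.019]
-0.07 9973 [-0.072  0.074] [-0.011  0.015]
-0.06 2068 [-0.069  0.071] [0.002 0.015]
-0.05 1740 [-0.055  0.057] [-0.009  0.013]
-0.04 1747 [-0.055  0.057] [-0.01   0.013]
-0.03 1377 [-0.055  0.057] [-0.01   0.013]
-0.02 554 [-0.049  0.055] [-0.01   0.013]
```

```bash
python3 - <<'E'
from h import *
rel(W(-.145,-.002,.10),Rt(0)); rel(W(-.145,-.002,.025),Rt(0))
z=np.load('/tmp/wrist1.npz'); n='wrist'
v,u=np.mgrid[100:260,170:280]; uv=np.c_[u.ravel(),v.ravel()]
P,d=cloud(n,z['T'],z['d'],uv); c=z['im'][uv[:,1],uv[:,0]].astype(int)
b=(c[:,2]>c[:,0]*2)&(c[:,2]>80); L=np.c_[(P-E0)@DX,(P-E0)@DY,P[:,2]][b]
for lo,hi in((.03,.13),(-.01,.03)): print(np.percentile(L[(L[:,2]>lo)&(L[:,2]<hi)],[1,99],axis=0).round(3))
E
```

```text
t 2.72 p [ 0.5594 -0.1221  0.2691] shift cm [ 3.89 16.92  2.21] turn [-0.    -0.011  0.   ] F [-0.1 -0.4 -0.7] g 0.0045
t 2.72 p [ 0.5594 -0.1221  0.2691] shift cm [ 3.89 24.42  2.21] turn [-0.    -0.011  0.   ] F [-0.1 -0.4 -0.7] g 0.0045
[[-0.237 -0.071  0.034]
 [-0.216 -0.033  0.121]]
[[-0.304 -0.079  0.006]
 [-0.208 -0.01   0.02 ]]
```

{"fn": "arm_command", "kwargs": {
  "moves": [
    {"x": 1, "y": 4, "z": 0.5, "rx": 0, "ry": -0.01, "rz": 0, "gripper": -1},
    {"x": 2, "y": 8, "z": 1, "rx": 0, "ry": -0.01, "rz": 0, "gripper": -1},
    {"x": 3, "y": 12, "z": 1.7, "rx": 0, "ry": -0.011, "rz": 0, "gripper": -1},
    {"x": 3.9, "y": 15.5, "z": 2.2, "rx": 0, "ry": -0.011, "rz": 0, "gripper": -1},
    {"x": 3.9, "y": 18, "z": 2.2, "rx": 0, "ry": -0.011, "rz": 0, "gripper": -1}
  ]
}}

```text
clock: 3.13
position: [0.5424, -0.0784, 0.0868]
tool_rot: [-1.568, -0.0, 1.414]
force: [0.2, 0.8, 0.4]
grip_width: -0.0002
```

```bash
python3 - <<'E'
from h import *
rel(W(-.145,-.002,.025),Rt(0))
T=Tcam('wrist'); im,d=bot.grab_frame('wrist'); save('wrist2.png',im); np.savez('/tmp/wrist2.npz',im=im,d=d,T=T)
E
```

```text
t 3.13 p [ 0.5424 -0.0784  0.0868] shift cm [-0.15  6.18 -0.21] turn [-0.002 -0.002  0.   ] F [0.2 0.8 0.4] g -0.0002
```

View pics/wrist2.png

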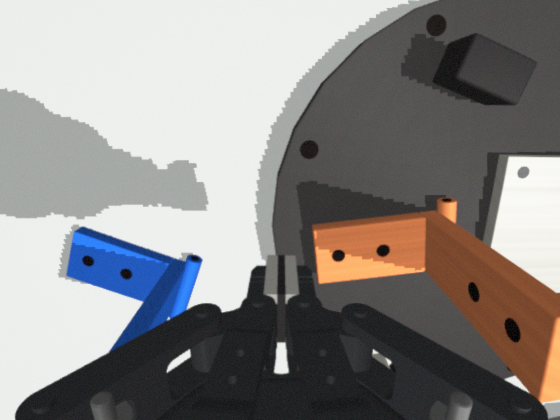

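{"fn": "arm_command", "kwargs": {
  "moves": [
    {"x": 0, "y": 2, "z": 0, "rx": 0, "ry": 0, "rz": 0, "gripper": -1},
    {"x": -0.1, "y": 4, "z": -0.2, "rx": 0, "ry": 0, "rz": 0, "gripper": -1},
    {"x": -0.1, "y": 5.2, "z": -0.2, "rx": 0, "ry": 0, "rz": 0, "gripper": -1},
    {"x": -0.1, "y": 6, "z": -0.2, "rx": 0, "ry": 0, "rz": 0, "gripper": -1},
    {"x": -0.1, "y": 6, "z": -0.2, "rx": 0, "ry": 0, "rz": 0, "gripper": -1}
  ]
}}

```text
clock: 3.6
position: [0.5456, -0.0815, 0.0287]
tool_rot: [-1.57, 0.0, 1.415]
force: [-0.6, 0.4, 0.1]
grip_width: 0.0001
```

```bash
python3 - <<'E'
from h import *
rel(W(-.145,-.002,.025),Rt(0)); p=cur()[0]-E0; print(p@DX,p@DY)
E
```

```text
t 3.6 p [ 0.5456 -0.0815  0.0287] shift cm [0.11 0.37 0.18] turn [-0.001 -0.    -0.   ] F [-0.6  0.4  0.1] g 0.0001
-0.1461294990520815 -0.0037886782432490114
```

{"fn": "arm_command", "kwargs": {
  "moves": [
    {"x": 0.2, "y": 0.3, "z": 0.1, "rx": 0, "ry": 0, "rz": 0, "gripper": -1},
    {"x": 0.6, "y": 0.4, "z": 0.2, "rx": 0, "ry": 0, "rz": 0, "gripper": -1},
    {"x": 1.0, "y": 0.4, "z": 0.2, "rx": 0, "ry": 0, "rz": 0, "gripper": -1},
    {"x": 1.3, "y": 0.4, "z": 0.2, "rx": 0, "ry": 0, "rz": 0, "gripper": -1},
    {"x": 1.6, "y": 0.4, "z": 0.2, "rx": 0, "ry": 0, "rz": 0, "gripper": -1}
  ]
}}

```text
clock: 4.02
position: [0.5468, -0.0646, 0.0258]
tool_rot: [-1.572, -0.0, 1.417]
force: [-0.1, -0.3, 0.3]
grip_width: -0.0002
```

{"fn": "arm_command", "kwargs": {
  "moves": [
    {"x": 0.3, "y": 0, "z": 0, "rx": 0, "ry": 0, "rz": 0, "gripper": -1},
    {"x": 0.6, "y": 0, "z": 0, "rx": 0, "ry": 0, "rz": 0, "gripper": -1},
    {"x": 0.9, "y": 0, "z": 0, "rx": 0, "ry": 0, "rz": 0, "gripper": -1},
    {"x": 1.1, "y": 0, "z": 0, "rx": 0, "ry": 0, "rz": 0, "gripper": -1}
  ]
}}

```text
clock: 4.35
position: [0.5478, -0.0556, 0.0256]
tool_rot: [-1.57, 0.003, 1.416]
force: [-3.9, -9.7, 7.3]
grip_width: 0.0002
```

```bash
cat > look.py <<'E'
from h import *; import sys
n=sys.argv[1]; o=sys.argv[2]
p,_,s=cur(); L=p-E0; print('t',s['clock'],'dx %.4f dy %.4f z %.4f'%(L@DX,L@DY,p[2]),'F disc',(s['force']@DX).round(1),(s['force']@DY).round(1),s['force'][2].round(1),'g',s['grip_width'].round(4),'q',s['qpos'].round(2))
T=Tcam(n); im,d=bot.grab_frame(n); np.savez('/tmp/'+o+'.npz',im=im,d=d,T=T)
v,u=np.mgrid[0:420,0:560]; uv=np.c_[u.ravel(),v.ravel()]
P,d=cloud(n,T,d,uv); c=im[uv[:,1],uv[:,0]].astype(int)
k=(d>0)&(np.hypot(P[:,0]-.565,P[:,1]-.06)<.16)&(c[:,0]>c[:,2]*1.8)&(c[:,0]>70)&(P[:,2]>.02)&(P[:,2]<.2)
O=P[k]; L=np.c_[(O-E0)@DX,(O-E0)@DY,O[:,2]]
np.save('/tmp/'+o+'_L.npy',L)
if len(sys.argv)>3: im=cv2.resize(im[150:330,150:400],None,fx=3.2,fy=3.2,interpolation=cv2.INTER_CUBIC)
save(o+'.png',im)
print('all',len(L),np.percentile(L,[1,99],axis=0).round(4).tolist())
for zl,zh in [(.022,.029),(.029,.036),(.05,.1),(.1,.135),(.137,.145)]:
    q=L[(L[:,2]>zl)&(L[:,2]<zh)]
    if len(q)>5: print(zl,len(q),np.percentile(q,[1,50,99],axis=0)[:,:2].round(4).tolist())
E
python3 look.py wrist w3
```

```text
Traceback (most recent call last):
  File "look.py", line 3, in <module>
    p,_,s=cur(); L=p-E0; print('t',s['clock'],'dx %.4f dy %.4f z %.4f'%(L@DX,L@DY,p[2]),'F disc',(s['force']@DX).round(1),(s['force']@DY).round(1),s['force'][2].round(1),'g',s['grip_width'].round(4),'q',s['qpos'].round(2))
                                                                                                                                                                              ^^^^^^^^^^^^^^^^^^^^^
AttributeError: 'float' object has no attribute 'round'
```

```bash
sed -i "s/s\['grip_width'\].round(4)/s['grip_width']/" look.py; python3 look.py wrist w3
```

```text
t 4.35 dx -0.1202 dy -0.0020 z 0.0256 F disc -10.2 2.4 7.3 g 0.00020439787813412733 q [ 0.4   0.77 -0.57  1.91  0.66  0.66  0.83]
all 19099 [[-0.1026, -0.0295, 0.0217], [-0.0229, 0.0159, 0.0999]]
0.022 1287 [[-0.1088, 0.0021], [-0.0605, 0.0062], [-0.0192, 0.0174]]
0.029 7614 [[-0.1025, -0.0304], [-0.0584, -0.0054], [-0.0213, 0.0158]]
0.05 8084 [[-0.0772, -0.0256], [-0.0382, 0.001], [-0.0288, 0.0098]]
0.1 174 [[-0.0646, -0.0107], [-0.0385, -0.0058], [-0.0369, 0.0113]]
```

View pics/w3.png

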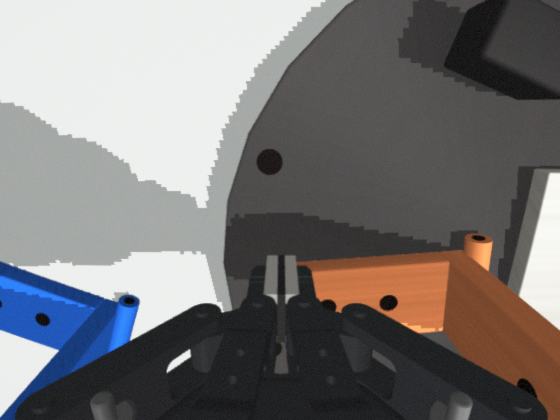

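{"fn": "arm_command", "kwargs": {
  "moves": [
    {"x": 0.3, "y": 0, "z": 0, "rx": 0, "ry": 0, "rz": 0, "gripper": -1},
    {"x": 0.6, "y": 0, "z": 0, "rx": 0, "ry": 0, "rz": 0, "gripper": -1},
    {"x": 0.9, "y": 0, "z": 0, "rx": 0, "ry": 0, "rz": 0, "gripper": -1},
    {"x": 1.1, "y": 0, "z": 0, "rx": 0, "ry": 0, "rz": 0, "gripper": -1},
    {"x": 1.3, "y": 0, "z": 0, "rx": 0, "ry": 0, "rz": 0, "gripper": -1}
  ]
}}

```text
clock: 4.82
position: [0.5498, -0.043, 0.0256]
tool_rot: [-1.57, 0.003, 1.416]
force: [-4.4, -9.5, 8.3]
grip_width: -0.0001
```

```bash
python3 look.py wrist w4; python3 look.py side s4 c
```

```text
t 4.8167 dx -0.1075 dy -0.0019 z 0.0256 F disc -10.1 2.9 8.3 g -9.797187214526738e-05 q [ 0.37  0.77 -0.57  1.91  0.66  0.66  0.81]
all 17523 [[-0.09, -0.0322, 0.0215], [-0.0094, 0.0111, 0.1005]]
0.022 1269 [[-0.0952, 0.0016], [-0.0472, 0.0029], [-0.0059, 0.0116]]
0.029 6940 [[-0.0898, -0.0339], [-0.0457, -0.0071], [-0.0079, 0.0105]]
0.05 7182 [[-0.0645, -0.0248], [-0.0258, -0.0016], [-0.0157, 0.0108]]
0.1 223 [[-0.0527, -0.0104], [-0.0263, -0.0052], [-0.0249, 0.0117]]
t 4.8667 dx -0.1070 dy -0.0019 z 0.0256 F disc -8.2 2.1 6.4 g 1.5440897350245395e-05 q [ 0.37  0.77 -0.57  1.91  0.66  0.66  0.8 ]
all 801 [[-0.0969, -0.0441, 0.0213], [-0.0038, 0.0091, 0.1409]]
0.022 83 [[-0.0973, -0.0483], [-0.0413, 0.0004], [-0.0033, 0.0098]]
0.029 264 [[-0.0969, -0.0431], [-0.0562, -0.014], [-0.0034, 0.0094]]
0.05 203 [[-0.0244, -0.0348], [-0.0143, -0.008], [-0.0113, 0.0041]]
0.1 127 [[-0.0238, -0.0345], [-0.0143, -0.0085], [-0.0115, 0.0048]]
0.137 45 [[-0.0244, -0.0366], [-0.0175, -0.0174], [-0.0124, 0.0035]]
```

View pics/s4.png

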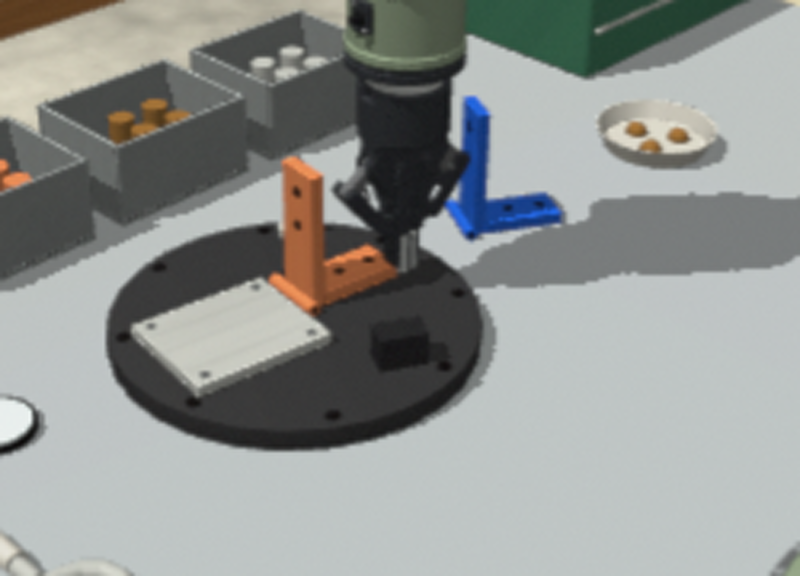

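{"fn": "arm_command", "kwargs": {
  "moves": [
    {"x": 0.2, "y": 0, "z": 0, "rx": 0, "ry": 0, "rz": 0, "gripper": -1},
    {"x": 0.4, "y": 0, "z": 0, "rx": 0, "ry": 0, "rz": 0, "gripper": -1},
    {"x": 0.5, "y": 0, "z": 0, "rx": 0, "ry": 0, "rz": 0, "gripper": -1}
  ]
}}

```text
clock: 5.17
position: [0.5506, -0.0379, 0.0256]
tool_rot: [-1.57, 0.003, 1.416]
force: [-3.4, -11.7, 5.6]
grip_width: -0.0003
```

{"fn": "arm_command", "kwargs": {
  "moves": [
    {"x": 0.1, "y": 0, "z": 0, "rx": 0, "ry": 0, "rz": 0, "gripper": -1},
    {"x": 0.2, "y": 0, "z": 0, "rx": 0, "ry": 0, "rz": 0, "gripper": -1}
  ]
}}

```text
clock: 5.33
position: [0.5507, -0.0375, 0.0255]
tool_rot: [-1.57, 0.005, 1.415]
force: [-4.1, -19.8, 11.0]
grip_width: 0.0002
```

```bash
python3 look.py wrist w5; python3 look.py side s5 c
```

```text
t 5.3333 dx -0.1020 dy -0.0020 z 0.0255 F disc -20.2 1.0 11.0 g 0.0001761485477287622 q [ 0.36  0.77 -0.57  1.9   0.66  0.66  0.79]
all 16773 [[-0.0843, -0.0322, 0.0217], [-0.0037, 0.0094, 0.1006]]
0.022 1286 [[-0.0899, 0.0008], [-0.0417, 0.0018], [0.0003, 0.0096]]
0.029 6683 [[-0.0843, -0.0344], [-0.0405, -0.0077], [-0.0024, 0.0083]]
0.05 6780 [[-0.059, -0.0248], [-0.0206, -0.0024], [-0.0104, 0.0108]]
0.1 231 [[-0.0465, -0.01], [-0.021, -0.0054], [-0.0199, 0.0115]]
t 5.3833 dx -0.1020 dy -0.0019 z 0.0256 F disc -17.1 1.4 9.4 g -0.00015101630593026256 q [ 0.36  0.77 -0.57  1.9   0.66  0.66  0.79]
all 779 [[-0.0917, -0.0465, 0.0209], [-0.002, 0.0048, 0.1407]]
0.022 65 [[-0.0974, -0.0502], [-0.0454, -0.0], [-0.0024, 0.0073]]
0.029 253 [[-0.0921, -0.0434], [-0.0535, -0.0154], [-0.0007, 0.0056]]
0.05 196 [[-0.0196, -0.0379], [-0.0098, -0.0103], [-0.0066, 0.0035]]
0.1 132 [[-0.0171, -0.0345], [-0.01, -0.0116], [-0.0075, 0.0022]]
0.137 44 [[-0.0191, -0.0385], [-0.0139, -0.0186], [-0.0082, 0.0001]]
```

View pics/w5.png

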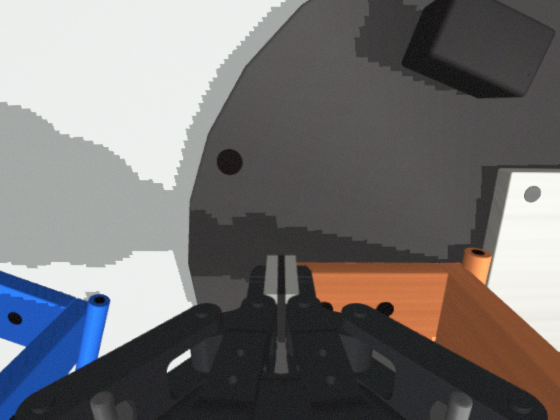

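{"fn": "arm_command", "kwargs": {
  "moves": [
    {"x": 0.1, "y": 0, "z": 0, "rx": 0, "ry": 0, "rz": 0, "gripper": -1},
    {"x": 0.2, "y": 0, "z": 0, "rx": 0, "ry": 0, "rz": 0, "gripper": -1},
    {"x": 0.2, "y": 0, "z": 0, "rx": 0, "ry": 0, "rz": 0, "gripper": -1}
  ]
}}

```text
clock: 5.68
position: [0.5507, -0.0374, 0.0255]
tool_rot: [-1.57, 0.007, 1.413]
force: [-5.4, -24.9, 11.4]
grip_width: 0.0001
```

```bash
python3 look.py wrist w6; python3 look.py scene c6 c
```

```text
t 5.6833 dx -0.1018 dy -0.0020 z 0.0255 F disc -25.4 1.5 11.4 g 7.00055865131648e-05 q [ 0.36  0.77 -0.57  1.9   0.66  0.67  0.79]
all 16772 [[-0.0841, -0.0324, 0.0216], [-0.0036, 0.0094, 0.1008]]
0.022 1252 [[-0.09, 0.0007], [-0.0417, 0.0017], [0.0003, 0.0096]]
0.029 6731 [[-0.0841, -0.0344], [-0.0403, -0.0077], [-0.0024, 0.0083]]
0.05 6752 [[-0.0588, -0.0246], [-0.0205, -0.0023], [-0.0102, 0.0106]]
0.1 236 [[-0.0451, -0.0101], [-0.021, -0.0049], [-0.0196, 0.0115]]
t 5.7333 dx -0.1018 dy -0.0020 z 0.0255 F disc -25.3 1.6 11.6 g -0.00014241589038039578 q [ 0.36  0.77 -0.57  1.9   0.66  0.67  0.79]
all 540 [[-0.0971, -0.0454, 0.021], [-0.0052, -0.0005, 0.1401]]
0.022 71 [[-0.0979, -0.0471], [-0.0495, -0.0376], [-0.0037, -0.0035]]
0.029 217 [[-0.0974, -0.0466], [-0.0562, -0.0288], [-0.006, -0.0004]]
0.05 103 [[-0.0257, -0.0417], [-0.024, -0.0378], [-0.0125, -0.0089]]
0.1 74 [[-0.0258, -0.0424], [-0.0232, -0.0372], [-0.0133, -0.0091]]
0.137 26 [[-0.0248, -0.0415], [-0.0187, -0.0244], [-0.013, -0.0074]]
```

View pics/c6.png

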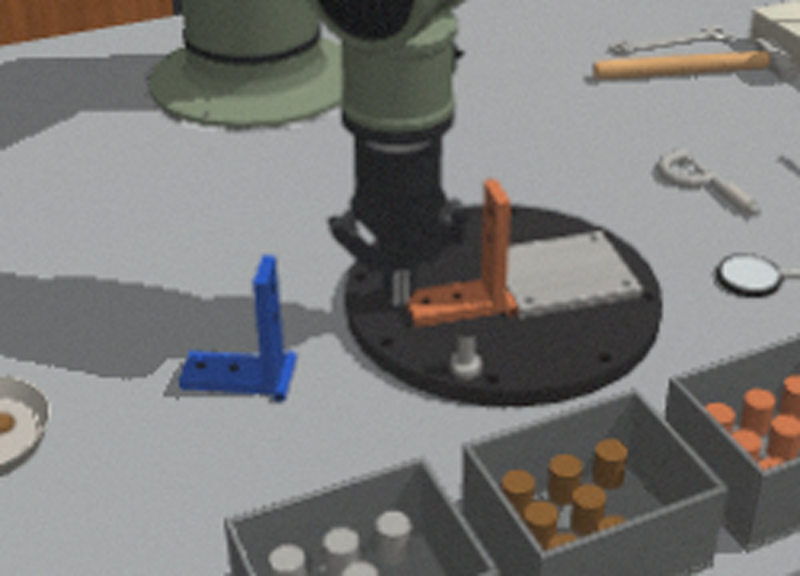

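{"fn": "arm_command", "kwargs": {
  "moves": [
    {"x": -0.7, "y": 0, "z": 0, "rx": 0, "ry": 0, "rz": 0, "gripper": -1},
    {"x": -1.2, "y": -1, "z": -0.2, "rx": 0, "ry": 0, "rz": 0, "gripper": -1},
    {"x": -1.2, "y": -4, "z": -1, "rx": 0, "ry": 0, "rz": 0, "gripper": -1},
    {"x": -1.2, "y": -7, "z": -1.9, "rx": 0, "ry": 0, "rz": 0, "gripper": 0.4},
    {"x": -1.2, "y": -9, "z": -1.9, "rx": 0, "ry": 0, "rz": 0, "gripper": 0.4}
  ]
}}

```text
clock: 6.2
position: [0.5704, -0.0468, 0.1186]
tool_rot: [-1.573, -0.002, 1.417]
force: [0.4, -0.4, 0.4]
grip_width: 0.0233
```

{"fn": "arm_command", "kwargs": {
  "moves": [
    {"x": 0, "y": 0, "z": 0, "rx": 0, "ry": 0, "rz": 0, "gripper": 0.4},
    {"x": 0, "y": 0, "z": 0, "rx": 0, "ry": 0, "rz": 0, "gripper": 0.4},
    {"x": 0, "y": 0, "z": 0, "rx": 0, "ry": 0, "rz": 0, "gripper": 0.4},
    {"x": 0, "y": 0, "z": 0, "rx": 0, "ry": 0, "rz": 0, "gripper": 0.4}
  ]
}}

```text
clock: 6.53
position: [0.5679, -0.0471, 0.1147]
tool_rot: [-1.57, -0.0, 1.417]
force: [0.2, -0.8, -0.2]
grip_width: 0.0596
```

```bash
python3 look.py wrist w7;python3 look.py side s7 c; python3 - <<'E'
from h import *
rel(W(-.080,-.021,.1),Rt(0))
z=np.load('/tmp/w7.npz'); v,u=np.mgrid[100:420,0:560]; uv=np.c_[u.ravel(),v.ravel()]
P,d=cloud('wrist',np.array(bot.camera_model('wrist')['mount']),z['d'],uv); k=(d>0)&(d<.2); P=P[k]
for y in np.arange(-.11,.02,.01):
        q=P[(P[:,1]>=y)&(P[:,1]<y+.01)&(abs(P[:,2])<.025)]
        if len(q): print(round(y,2),len(q),np.percentile(q[:,0],[0.5,99.5]).round(3),np.percentile(q[:,2],[.5,99.5]).round(3))
f=P[(abs(P[:,2])<.02)]; print('tip y max',np.percentile(f[:,1],[99,99.9,100]))
E
```

```text
t 6.5333 dx -0.1088 dy -0.0205 z 0.1147 F disc -0.8 -0.4 -0.2 g 0.05957556574181188 q [ 0.44  0.67 -0.67  1.82  0.54  0.85  0.93]
all 15018 [[-0.0938, -0.0373, 0.024], [-0.0066, 0.0043, 0.1404]]
0.022 338 [[-0.0955, -0.0324], [-0.0485, 0.0017], [-0.0007, 0.0096]]
0.029 5404 [[-0.0947, -0.0376], [-0.0562, -0.0157], [-0.0032, 0.0069]]
0.05 2674 [[-0.0218, -0.0372], [-0.0209, -0.0127], [-0.0112, 0.0017]]
0.1 3456 [[-0.0218, -0.0367], [-0.0209, -0.0119], [-0.0111, 0.0019]]
0.137 2287 [[-0.0215, -0.0369], [-0.016, -0.0154], [-0.0093, 0.0016]]
t 6.5833 dx -0.1088 dy -0.0205 z 0.1146 F disc -0.2 0.4 -0.4 g 0.059866023368273805 q [ 0.44  0.67 -0.67  1.82  0.54  0.85  0.93]
all 781 [[-0.0934, -0.0431, 0.0209], [-0.0014, 0.0039, 0.1412]]
0.022 57 [[-0.0936, -0.0397], [-0.0513, -0.0001], [-0.0083, 0.0069]]
0.029 264 [[-0.0938, -0.0429], [-0.0532, -0.0144], [-0.0005, 0.0076]]
0.05 193 [[-0.0199, -0.0385], [-0.01, -0.0101], [-0.007, 0.0018]]
0.1 135 [[-0.0179, -0.0373], [-0.0098, -0.0125], [-0.0072, 0.0032]]
0.137 46 [[-0.0213, -0.0391], [-0.0132, -0.0176], [-0.0076, 0.0019]]
t 6.63 p [ 0.568  -0.0471  0.1146] shift cm [ 2.87  1.46 -0.05] turn [-0.001  0.002  0.   ] F [ 0.1 -0.7  0.4] g 0.0596
-0.1 2913 [-0.063  0.064] [0.012 0.022]
-0.09 12273 [-0.064  0.066] [0.002 0.019]
-0.08 9771 [-0.063  0.065] [-0.009  0.019]
-0.07 6634 [-0.061  0.064] [-0.011  0.018]
-0.06 6366 [-0.06   0.062] [-0.01   0.015]
-0.05 1538 [-0.051  0.053] [-0.006  0.015]
-0.04 1387 [-0.042  0.044] [-0.01   0.013]
-0.03 3868 [-0.042  0.1  ] [-0.017  0.022]
-0.02 2215 [-0.042  0.099] [-0.015  0.022]
-0.01 1924 [-0.12   0.098] [-0.025  0.022]
-0.0 1310 [-0.117  0.099] [-0.024  0.022]
0.01 1134 [-0.117  0.098] [-0.024  0.022]
tip y max [0.03399668 0.04396801 0.04883012]
```

View pics/w7.png

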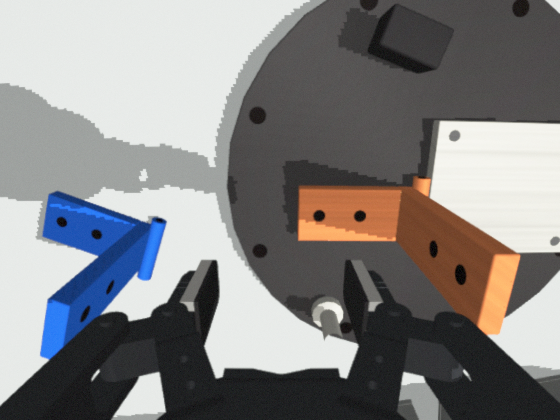

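View pics/s7.png

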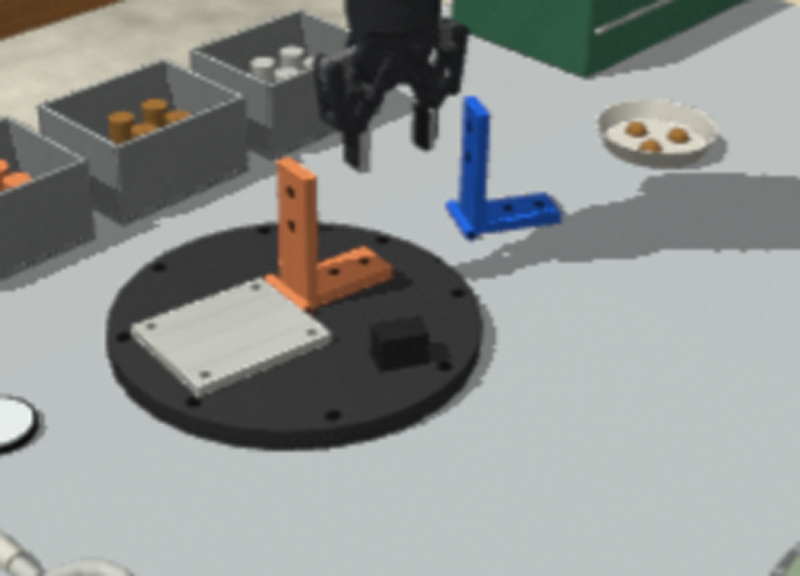

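{"fn": "arm_command", "kwargs": {
  "moves": [
    {"x": 1, "y": 0.5, "z": 0.2, "rx": 0, "ry": 0, "rz": 0, "gripper": 0.4},
    {"x": 2, "y": 1, "z": 0.3, "rx": 0, "ry": 0, "rz": 0, "gripper": 0.4},
    {"x": 3, "y": 1.4, "z": 0.3, "rx": 0, "ry": 0, "rz": 0, "gripper": 0.4},
    {"x": 3.5, "y": 1.4, "z": 0.3, "rx": 0, "ry": 0, "rz": 0, "gripper": 0.4}
  ]
}}

```text
clock: 6.97
position: [0.5704, -0.0096, 0.1002]
tool_rot: [-1.569, -0.001, 1.419]
force: [-0.2, -0.0, 0.1]
grip_width: 0.0597
```

```bash
python3 look.py wrist w8
```

```text
t 6.9667 dx -0.0713 dy -0.0172 z 0.1002 F disc -0.1 0.2 0.1 g 0.059736428375008095 q [ 0.37  0.69 -0.66  1.83  0.56  0.82  0.85]
all 12182 [[-0.0936, -0.0372, 0.0228], [-0.0037, 0.0061, 0.1404]]
0.022 404 [[-0.0939, -0.0018], [-0.0419, 0.0016], [0.0005, 0.0096]]
0.029 5987 [[-0.0944, -0.0377], [-0.0559, -0.0155], [-0.0026, 0.0069]]
0.05 1720 [[-0.0213, -0.0284], [-0.0208, -0.0038], [-0.0102, 0.0017]]
0.1 2097 [[-0.0215, -0.0171], [-0.0206, -0.0004], [-0.0101, 0.0021]]
0.137 1287 [[-0.0211, -0.015], [-0.0156, -0.0056], [-0.0094, 0.0017]]
```

View pics/w8.png

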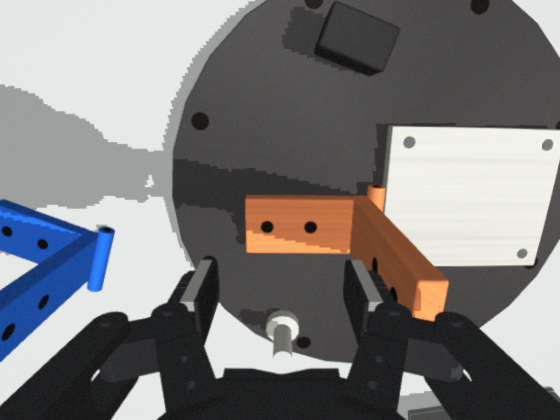

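{"fn": "arm_command", "kwargs": {
  "moves": [
    {"x": 0.5, "y": 0, "z": 0, "rx": 0, "ry": 0, "rz": 0, "gripper": 0.4},
    {"x": 1, "y": 0, "z": 0, "rx": 0, "ry": 0, "rz": 0, "gripper": 0.4},
    {"x": 1.5, "y": 0, "z": 0, "rx": 0, "ry": 0, "rz": 0, "gripper": 0.4},
    {"x": 2, "y": 0, "z": 0, "rx": 0, "ry": 0, "rz": 0, "gripper": 0.4},
    {"x": 2.5, "y": 0, "z": 0, "rx": 0, "ry": 0, "rz": 0, "gripper": 0.4}
  ]
}}

```text
clock: 7.43
position: [0.5749, 0.0127, 0.1015]
tool_rot: [-1.571, 0.0, 1.417]
force: [0.7, -1.8, 3.1]
grip_width: 0.0597
```

```bash
cat > ang.py <<'E'
from h import *; import sys
# fit theta from side/wrist cloud: head/tail extents. brute-force: point-to-surface distances of L cross-section
from scipy.optimize import minimize
def sd(x,z):
    def box(x,z,cx,cz,hx,hz):
        qx=abs(x-cx)-hx; qz=abs(z-cz)-hz
        return np.hypot(np.maximum(qx,0),np.maximum(qz,0))+np.minimum(np.maximum(qx,qz),0)
    return np.minimum.reduce([box(x,z,-.010,.060,.006,.060),box(x,z,-.047,.006,.043,.006),np.hypot(x,z-.006)-.006])
def fit(L,th0=None):
    best=None
    def res(p):
        th,hx,hz=p; X=L[:,0]-hx; Z=L[:,2]-hz
        x=X*np.cos(th)-Z*np.sin(th); z=X*np.sin(th)+Z*np.cos(th)+.006
        return np.mean(np.minimum(abs(sd(x,z)),.01)**2)*1e6+ ((hz-.026)/.0015)**2*.3
    for t0 in np.radians(np.arange(0,100,8)) if th0 is None else [th0]:
        r=minimize(res,[t0,-.006,.026],method='Nelder-Mead',options=dict(xatol=1e-4,fatol=1e-3,maxiter=400))
        if best is None or r.fun<best.fun: best=r
    return best
if __name__=='__main__':
    for o in sys.argv[1:]:
        L=np.load('/tmp/'+o+'_L.npy'); L=L[(abs(L[:,1]+.0175)<.045)]; L=L[::max(1,len(L)//1500)]
        r=fit(L); print(o,'theta',np.degrees(r.x[0]).round(2),'heel dx,z',r.x[1:].round(4),'cost',round(r.fun,2),len(L))
E
python3 look.py wrist w9;python3 look.py side s9 c; python3 ang.py w8 w9 s7 s9
```

```text
t 7.4333 dx -0.0486 dy -0.0181 z 0.1015 F disc -1.6 -1.0 3.1 g 0.059709661564173865 q [ 0.33  0.69 -0.66  1.82  0.56  0.83  0.81]
all 13174 [[-0.0909, -0.0376, 0.0273], [0.0103, 0.0058, 0.1405]]
0.022 163 [[-0.0408, -0.0046], [-0.011, 0.0014], [0.001, 0.0095]]
0.029 1198 [[-0.0748, -0.0379], [-0.0237, -0.0054], [-0.0008, 0.0092]]
0.05 2213 [[-0.0167, -0.0367], [-0.0115, -0.0066], [0.0013, 0.0016]]
0.1 2117 [[-0.0076, -0.0131], [-0.0022, -0.0005], [0.0087, 0.002]]
0.137 1346 [[-0.0008, -0.0171], [0.0052, -0.006], [0.0114, 0.0017]]
t 7.4833 dx -0.0473 dy -0.0180 z 0.1015 F disc 1.2 -0.6 -1.6 g 0.05976189761641721 q [ 0.33  0.69 -0.66  1.82  0.56  0.83  0.81]
all 790 [[-0.0922, -0.0439, 0.0212], [0.0126, 0.004, 0.1409]]
0.022 12 [[-0.0645, -0.0109], [-0.0195, -0.0005], [-0.0045, 0.0078]]
0.029 104 [[-0.0826, -0.0426], [-0.0108, -0.0031], [0.0003, 0.0092]]
0.05 183 [[-0.0878, -0.0371], [-0.0012, -0.0086], [0.0064, 0.0023]]
0.1 123 [[-0.0061, -0.0335], [0.0074, -0.0077], [0.0125, 0.0024]]
0.137 48 [[0.0015, -0.0407], [0.0081, -0.0185], [0.0136, 0.0014]]
w8 theta 0.02 heel dx,z [-0.0049  0.0257] cost 3.1 1523
w9 theta 10.45 heel dx,z [-0.005   0.0257] cost 2.98 1647
s7 theta -0.01 heel dx,z [-0.0055  0.0262] cost 5.09 779
s9 theta 11.06 heel dx,z [-0.0052  0.026 ] cost 5.63 786
```

View pics/s9.png

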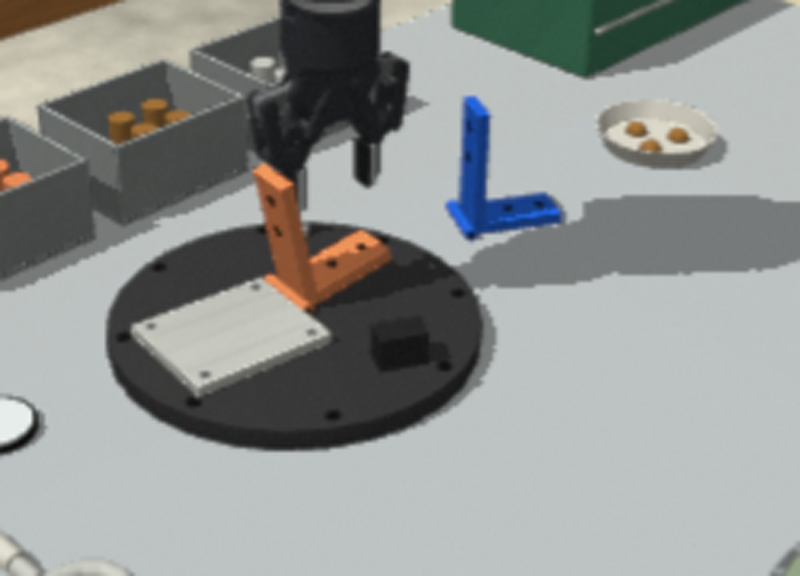

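{"fn": "arm_command", "kwargs": {
  "moves": [
    {"x": 0.5, "y": 0, "z": 0, "rx": 0, "ry": 0, "rz": 0, "gripper": 0.4},
    {"x": 1, "y": 0, "z": 0, "rx": 0, "ry": 0, "rz": 0, "gripper": 0.4},
    {"x": 1.4, "y": 0, "z": 0, "rx": 0, "ry": 0, "rz": 0, "gripper": 0.4},
    {"x": 1.8, "y": 0, "z": 0, "rx": 0, "ry": 0, "rz": 0, "gripper": 0.4},
    {"x": 2.2, "y": 0, "z": 0, "rx": 0, "ry": 0, "rz": 0, "gripper": 0.4}
  ]
}}

```text
clock: 7.95
position: [0.578, 0.0347, 0.1012]
tool_rot: [-1.571, -0.0, 1.417]
force: [0.2, -0.6, -0.9]
grip_width: 0.0596
```

{"fn": "arm_command", "kwargs": {
  "moves": [
    {"x": 0.3, "y": 0, "z": 0, "rx": 0, "ry": 0, "rz": 0, "gripper": 0.4},
    {"x": 0.6, "y": 0, "z": 0, "rx": 0, "ry": 0, "rz": 0, "gripper": 0.4},
    {"x": 0.8, "y": 0, "z": 0, "rx": 0, "ry": 0, "rz": 0, "gripper": 0.4},
    {"x": 0.9, "y": 0, "z": 0, "rx": 0, "ry": 0, "rz": 0, "gripper": 0.4}
  ]
}}

```text
clock: 8.28
position: [0.5795, 0.0435, 0.1013]
tool_rot: [-1.571, -0.0, 1.417]
force: [-0.9, -0.8, -0.4]
grip_width: 0.06
```

```bash
python3 look.py wrist w10|head -1;python3 look.py side s10 c|head -1; python3 ang.py w10 s10
```

```text
t 8.2833 dx -0.0174 dy -0.0179 z 0.1013 F disc -0.9 0.8 -0.4 g 0.0599736176833433 q [ 0.27  0.7  -0.65  1.8   0.56  0.84  0.76]
t 8.3333 dx -0.0174 dy -0.0179 z 0.1013 F disc 0.5 1.0 -0.2 g 0.060111722388903804 q [ 0.27  0.7  -0.65  1.8   0.56  0.84  0.76]
w10 theta 29.22 heel dx,z [-0.0053  0.0256] cost 2.84 1593
s10 theta 28.74 heel dx,z [-0.0051  0.0261] cost 6.65 698
```

View pics/s10.png

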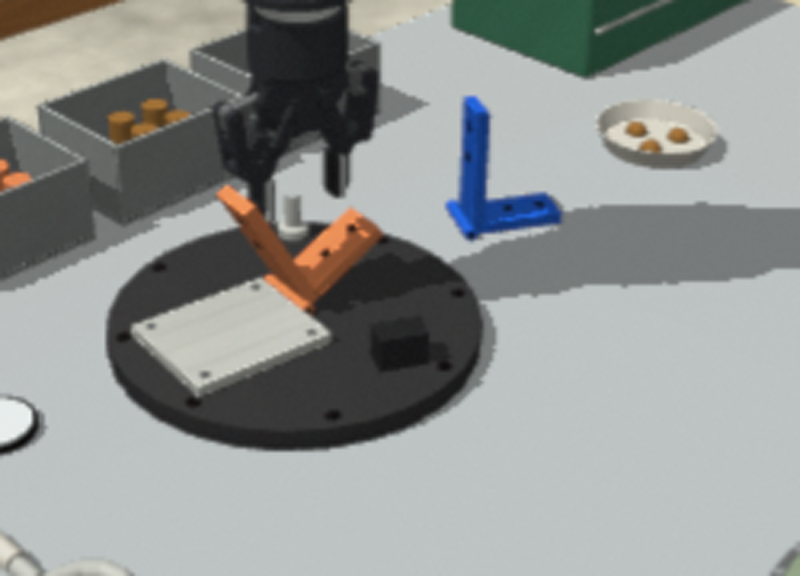

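{"fn": "arm_command", "kwargs": {
  "moves": [
    {"x": 0.2, "y": 0, "z": 0, "rx": 0, "ry": 0, "rz": 0, "gripper": 0.4},
    {"x": 0.4, "y": 0, "z": 0, "rx": 0, "ry": 0, "rz": 0, "gripper": 0.4},
    {"x": 0.6, "y": 0, "z": 0, "rx": 0, "ry": 0, "rz": 0, "gripper": 0.4},
    {"x": 0.8, "y": 0, "z": 0, "rx": 0, "ry": 0, "rz": 0, "gripper": 0.4},
    {"x": 1.0, "y": 0, "z": 0, "rx": 0, "ry": 0, "rz": 0, "gripper": 0.4}
  ]
}}

```text
clock: 8.8
position: [0.581, 0.0533, 0.1013]
tool_rot: [-1.571, -0.0, 1.417]
force: [-0.2, -0.1, -0.1]
grip_width: 0.0596
```

```bash
cat >> h.py <<'E'
HX,HZ,LAT=-.0053,.026,-.0178
def wedge(th_deg,gap,b0=.036,tool_off=0):
    """TCP pose with tool bisecting the L at shoe angle th; gap = extra distance along bisector"""
    th=np.radians(th_deg)
    # corner rel heel axis in shoe coords (-.016,.006); bisector (-1,1)/sqrt2
    v=np.array([-.016,.006])+ (b0+gap)*np.array([-1,1])/np.sqrt(2)
    X=v[0]*np.cos(th)+v[1]*np.sin(th); Z=-v[0]*np.sin(th)+v[1]*np.cos(th)
    return W(HX+X,LAT,HZ+Z), Rt(th-np.pi/4+tool_off)
E
python3 look.py wrist w11|head -1;python3 look.py side s11 c|head -1; python3 ang.py w11 s11
python3 - <<'E'
from h import *
for t in(37,39): 
  for g in (.03,.005,0): rel(*wedge(t,g))
E
```

```text
t 8.8 dx -0.0076 dy -0.0179 z 0.1013 F disc -0.1 0.2 -0.1 g 0.059558909931270373 q [ 0.26  0.7  -0.65  1.79  0.56  0.84  0.75]
t 8.85 dx -0.0070 dy -0.0179 z 0.1014 F disc -0.7 0.1 -0.2 g 0.05958014850049062 q [ 0.25  0.7  -0.65  1.79  0.56  0.84  0.75]
w11 theta 34.43 heel dx,z [-0.0052  0.0257] cost 2.61 1502
s11 theta 34.22 heel dx,z [-0.0048  0.0261] cost 6.82 662
t 8.9 p [0.581  0.0535 0.1013] shift cm [-1.63 -0.44  0.01] turn [-0.     0.002 -0.139] F [-0.6 -0.1  1. ] g 0.0597
t 8.9 p [0.581  0.0535 0.1013] shift cm [-1.29  2.03  0.01] turn [-0.     0.002 -0.139] F [-0.6 -0.1  1. ] g 0.0597
t 8.9 p [0.581  0.0535 0.1013] shift cm [-1.22  2.53  0.01] turn [-0.     0.002 -0.139] F [-0.6 -0.1  1. ] g 0.0597
t 8.9 p [0.581  0.0535 0.1013] shift cm [-1.35 -0.5   0.01] turn [-0.     0.002 -0.104] F [-0.6 -0.1  1. ] g 0.0597
t 8.9 p [0.581  0.0535 0.1013] shift cm [-1.09  1.98  0.01] turn [-0.     0.002 -0.104] F [-0.6 -0.1  1. ] g 0.0597
t 8.9 p [0.581  0.0535 0.1013] shift cm [-1.04  2.48  0.01] turn [-0.     0.002 -0.104] F [-0.6 -0.1  1. ] g 0.0597
```

```bash
python3 - <<'E'
from h import *
for g in (.03,.015,.006,0): rel(*wedge(35,g))
E
```

```text
t 8.9 p [0.581  0.0535 0.1013] shift cm [-1.91 -0.37  0.01] turn [-0.     0.002 -0.174] F [-0.6 -0.1  1. ] g 0.0597
t 8.9 p [0.581  0.0535 0.1013] shift cm [-1.65  1.1   0.01] turn [-0.     0.002 -0.174] F [-0.6 -0.1  1. ] g 0.0597
t 8.9 p [0.581  0.0535 0.1013] shift cm [-1.5   1.99  0.01] turn [-0.     0.002 -0.174] F [-0.6 -0.1  1. ] g 0.0597
t 8.9 p [0.581  0.0535 0.1013] shift cm [-1.39  2.58  0.01] turn [-0.     0.002 -0.174] F [-0.6 -0.1  1. ] g 0.0597
```

{"fn": "arm_command", "kwargs": {
  "moves": [
    {"x": -0.4, "y": -0.1, "z": 0, "rx": 0, "ry": 0, "rz": -0.02, "gripper": 0.4},
    {"x": -1, "y": -0.4, "z": 0, "rx": 0, "ry": 0, "rz": -0.08, "gripper": 0.4},
    {"x": -1.9, "y": -0.4, "z": 0, "rx": 0, "ry": 0, "rz": -0.174, "gripper": 0.4},
    {"x": -1.9, "y": -0.4, "z": 0, "rx": 0, "ry": 0, "rz": -0.174, "gripper": 0.4}
  ]
}}

```text
clock: 9.23
position: [0.578, 0.027, 0.1044]
tool_rot: [-1.57, -0.176, 1.407]
force: [-0.1, -2.5, 0.5]
grip_width: 0.0598
```

```bash
python3 look.py wrist w12|head -1;python3 look.py side s12 c|head -1; python3 ang.py w12 s12
python3 - <<'E'
from h import *
for g in (.015,.006,0): rel(*wedge(35,g))
E
```

```text
t 9.2333 dx -0.0340 dy -0.0190 z 0.1044 F disc -2.5 -0.3 0.5 g 0.059800515364607405 q [ 0.47  0.72 -0.76  1.83  0.45  0.75  0.93]
t 9.2833 dx -0.0318 dy -0.0186 z 0.1046 F disc -0.7 -0.0 0.2 g 0.05956568332718605 q [ 0.47  0.72 -0.76  1.83  0.46  0.75  0.93]
w12 theta 16.91 heel dx,z [-0.007   0.0256] cost 2.48 1510
s12 theta 17.73 heel dx,z [-0.0068  0.0259] cost 5.59 761
t 9.33 p [0.578  0.0315 0.1049] shift cm [0.31 1.54 0.05] turn [-0.    -0.003 -0.001] F [ 0.6 -0.6 -0.2] g 0.0595
t 9.33 p [0.578  0.0315 0.1049] shift cm [0.31 2.44 0.05] turn [-0.    -0.003 -0.001] F [ 0.6 -0.6 -0.2] g 0.0595
t 9.33 p [0.578  0.0315 0.1049] shift cm [0.31 3.04 0.05] turn [-0.    -0.003 -0.001] F [ 0.6 -0.6 -0.2] g 0.0595
```

View pics/w12.png

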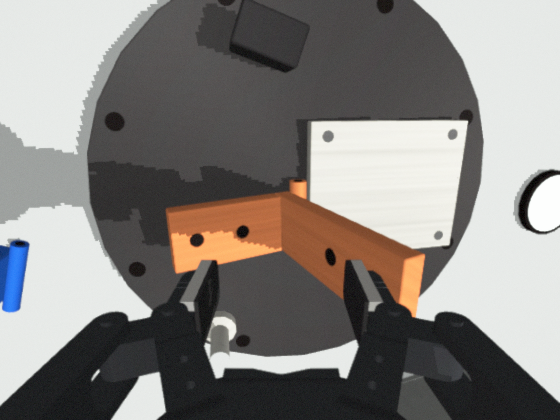

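View pics/s12.png

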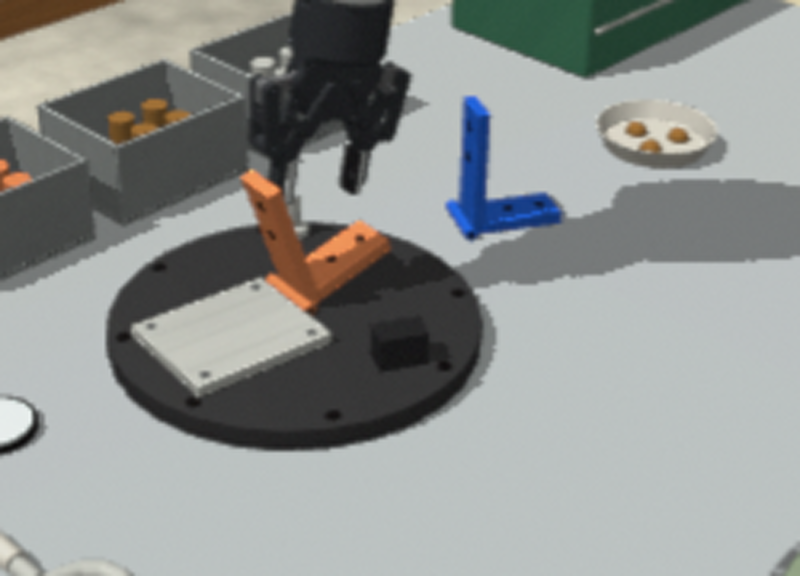

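{"fn": "arm_command", "kwargs": {
  "moves": [
    {"x": 0.3, "y": 0.5, "z": 0, "rx": 0, "ry": 0, "rz": 0, "gripper": 0.4},
    {"x": 0.3, "y": 1, "z": 0, "rx": 0, "ry": 0, "rz": 0, "gripper": 0.4},
    {"x": 0.3, "y": 1.5, "z": 0, "rx": 0, "ry": 0, "rz": 0, "gripper": 0.4},
    {"x": 0.3, "y": 1.8, "z": 0, "rx": 0, "ry": 0, "rz": 0, "gripper": 0.4},
    {"x": 0.3, "y": 2, "z": 0, "rx": 0, "ry": 0, "rz": 0, "gripper": 0.4}
  ]
}}

```text
clock: 9.75
position: [0.5787, 0.0415, 0.0855]
tool_rot: [-1.57, -0.174, 1.418]
force: [-1.5, 0.0, 0.2]
grip_width: 0.0599
```

```bash
python3 look.py wrist w13|head -1;python3 look.py side s13 c|head -1; python3 ang.py w13 s13
python3 - <<'E'
from h import *
for t,g in ((35,.006),(40,.006)): rel(*wedge(t,g))
E
```

```text
t 9.75 dx -0.0195 dy -0.0175 z 0.0855 F disc -0.2 1.5 0.2 g 0.059885909033939526 q [ 0.43  0.74 -0.74  1.83  0.48  0.71  0.9 ]
t 9.8 dx -0.0197 dy -0.0174 z 0.0854 F disc -1.7 1.0 -0.1 g 0.060055434071205255 q [ 0.43  0.75 -0.74  1.83  0.48  0.71  0.9 ]
w13 theta 29.79 heel dx,z [-0.0055  0.0256] cost 3.14 1537
s13 theta 29.09 heel dx,z [-0.0048  0.0258] cost 7.9 687
t 9.85 p [0.5788 0.0411 0.0857] shift cm [-0.3   0.37 -0.02] turn [-0.001  0.002 -0.001] F [-0.3 -1.   0.5] g 0.0599
t 9.85 p [0.5788 0.0411 0.0857] shift cm [ 0.2   0.33 -0.03] turn [-0.001  0.002  0.087] F [-0.3 -1.   0.5] g 0.0599
```

View pics/w13.png

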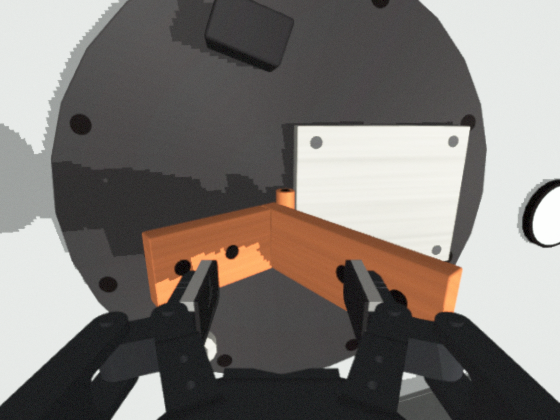

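View pics/s13.png

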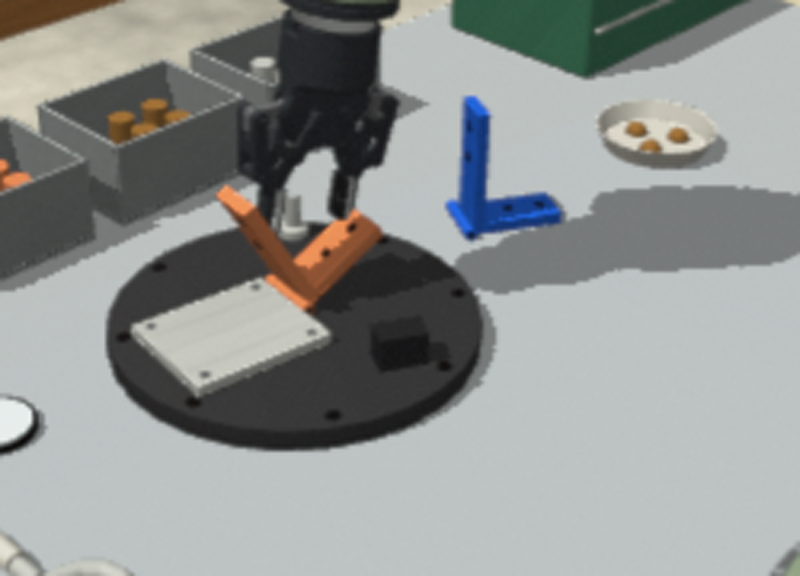

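{"fn": "arm_command", "kwargs": {
  "moves": [
    {"x": 0.1, "y": 0.1, "z": 0, "rx": 0, "ry": 0, "rz": 0.02, "gripper": 0.4},
    {"x": 0.1, "y": 0.2, "z": 0, "rx": 0, "ry": 0, "rz": 0.045, "gripper": 0.4},
    {"x": 0.2, "y": 0.3, "z": 0, "rx": 0, "ry": 0, "rz": 0.065, "gripper": 0.4},
    {"x": 0.2, "y": 0.3, "z": 0, "rx": 0, "ry": 0, "rz": 0.087, "gripper": 0.4},
    {"x": 0.2, "y": 0.3, "z": 0, "rx": 0, "ry": 0, "rz": 0.087, "gripper": 0.4}
  ]
}}

```text
clock: 10.27
position: [0.5796, 0.0444, 0.0839]
tool_rot: [-1.571, -0.086, 1.419]
force: [-0.4, 0.5, -0.0]
grip_width: 0.0599
```

```bash
python3 look.py wrist w14|head -1;python3 look.py side s14 c|head -1; python3 ang.py w14 s14
python3 - <<'E'
from h import *
for t,g in ((40,.006),(45,.006),(40,.002)): rel(*wedge(t,g))
E
```

```text
t 10.2667 dx -0.0165 dy -0.0178 z 0.0839 F disc 0.4 0.5 -0.0 g 0.059882889005573196 q [ 0.33  0.73 -0.68  1.82  0.53  0.75  0.82]
t 10.3167 dx -0.0170 dy -0.0178 z 0.0838 F disc 0.7 0.8 0.7 g 0.05987651923358709 q [ 0.34  0.73 -0.68  1.82  0.53  0.75  0.82]
w14 theta 34.22 heel dx,z [-0.0052  0.0257] cost 3.09 1559
s14 theta 33.5 heel dx,z [-0.0052  0.0261] cost 7.54 652
t 10.37 p [0.5795 0.0435 0.0837] shift cm [0.   0.09 0.01] turn [ 0.     0.002 -0.   ] F [ 0.2  0.5 -0.7] g 0.0598
t 10.37 p [0.5795 0.0435 0.0837] shift cm [0.51 0.05 0.01] turn [0.    0.002 0.087] F [ 0.2  0.5 -0.7] g 0.0598
t 10.37 p [0.5795 0.0435 0.0837] shift cm [0.   0.49 0.01] turn [ 0.     0.002 -0.   ] F [ 0.2  0.5 -0.7] g 0.0598
```

View pics/w14.png

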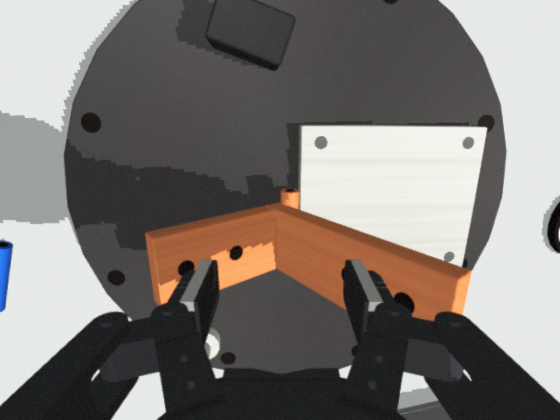

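{"fn": "arm_command", "kwargs": {
  "moves": [
    {"x": 0, "y": 0.2, "z": 0, "rx": 0, "ry": 0, "rz": 0, "gripper": 0.4},
    {"x": 0, "y": 0.4, "z": 0, "rx": 0, "ry": 0, "rz": 0, "gripper": 0.4},
    {"x": 0, "y": 0.6, "z": 0, "rx": 0, "ry": 0, "rz": 0, "gripper": 0.4},
    {"x": 0, "y": 0.6, "z": 0, "rx": 0, "ry": 0, "rz": 0, "gripper": 0.4}
  ]
}}

```text
clock: 10.7
position: [0.5793, 0.0432, 0.077]
tool_rot: [-1.57, -0.087, 1.416]
force: [0.7, -0.9, -0.6]
grip_width: 0.0593
```

```bash
python3 look.py wrist w15|head -1;python3 look.py side s15 c|head -1; python3 ang.py w15 s15
python3 - <<'E'
from h import *
for t,g in ((40,0),(40,-.003)): rel(*wedge(t,g))
E
```

```text
t 10.7 dx -0.0178 dy -0.0177 z 0.0770 F disc -0.8 -0.8 -0.6 g 0.05930944059689805 q [ 0.33  0.74 -0.67  1.83  0.53  0.74  0.82]
t 10.75 dx -0.0177 dy -0.0177 z 0.0772 F disc -0.4 0.6 -0.2 g 0.05965458540339464 q [ 0.33  0.74 -0.67  1.83  0.53  0.74  0.82]
w15 theta 36.75 heel dx,z [-0.0051  0.0257] cost 3.58 1512
s15 theta 36.08 heel dx,z [-0.0044  0.0259] cost 7.67 623
t 10.8 p [0.5794 0.0433 0.0773] shift cm [0.07 0.06 0.  ] turn [-0.001  0.001 -0.   ] F [-0.5 -0.7  0.6] g 0.0599
t 10.8 p [0.5794 0.0433 0.0773] shift cm [ 0.07  0.36 -0.  ] turn [-0.001  0.001 -0.   ] F [-0.5 -0.7  0.6] g 0.0599
```

{"fn": "arm_command", "kwargs": {
  "moves": [
    {"x": 0, "y": 0.2, "z": 0, "rx": 0, "ry": 0, "rz": 0, "gripper": 0.4},
    {"x": 0.1, "y": 0.4, "z": 0, "rx": 0, "ry": 0, "rz": 0, "gripper": 0.4},
    {"x": 0.1, "y": 0.4, "z": 0, "rx": 0, "ry": 0, "rz": 0, "gripper": 0.4}
  ]
}}

```text
clock: 11.05
position: [0.5796, 0.0452, 0.0733]
tool_rot: [-1.57, -0.087, 1.417]
force: [0.0, 0.2, 0.9]
grip_width: 0.0599
```

```bash
python3 look.py wrist w16|head -1;python3 look.py side s16 c|head -1; python3 ang.py w16 s16
python3 - <<'E'
from h import *
for t,g in ((40,-.004),(42,-.004),(44,-.004),(46,-.004),(48,-.004),(50,-.004)): rel(*wedge(t,g))
E
```

```text
t 11.05 dx -0.0158 dy -0.0177 z 0.0733 F disc 0.2 0.0 0.9 g 0.05992880104749185 q [ 0.33  0.74 -0.67  1.83  0.54  0.73  0.81]
t 11.1 dx -0.0158 dy -0.0177 z 0.0734 F disc 0.2 -0.2 0.5 g 0.059808747412343224 q [ 0.33  0.74 -0.67  1.83  0.54  0.73  0.81]
w16 theta 40.97 heel dx,z [-0.0052  0.0257] cost 2.92 1567
s16 theta 41.14 heel dx,z [-0.0067  0.0262] cost 7.51 576
t 11.15 p [0.5796 0.0451 0.0735] shift cm [-0.07  0.07 -0.  ] turn [-0.     0.002 -0.   ] F [-0.5 -0.7  0. ] g 0.0595
t 11.15 p [0.5796 0.0451 0.0735] shift cm [ 0.1   0.05 -0.  ] turn [-0.     0.002  0.035] F [-0.5 -0.7  0. ] g 0.0595
t 11.15 p [0.5796 0.0451 0.0735] shift cm [ 0.27  0.03 -0.  ] turn [-0.     0.002  0.07 ] F [-0.5 -0.7  0. ] g 0.0595
t 11.15 p [0.5796 0.0451 0.0735] shift cm [ 0.43  0.02 -0.  ] turn [-0.     0.002  0.105] F [-0.5 -0.7  0. ] g 0.0595
t 11.15 p [0.5796 0.0451 0.0735] shift cm [ 0.6   0.02 -0.  ] turn [-0.     0.002  0.139] F [-0.5 -0.7  0. ] g 0.0595
t 11.15 p [0.5796 0.0451 0.0735] shift cm [ 0.77  0.02 -0.  ] turn [-0.     0.002  0.174] F [-0.5 -0.7  0. ] g 0.0595
```

{"fn": "arm_command", "kwargs": {
  "moves": [
    {"x": 0.1, "y": 0, "z": 0, "rx": 0, "ry": 0, "rz": 0.035, "gripper": 0.4},
    {"x": 0.27, "y": 0, "z": 0, "rx": 0, "ry": 0, "rz": 0.07, "gripper": 0.4},
    {"x": 0.43, "y": 0, "z": 0, "rx": 0, "ry": 0, "rz": 0.105, "gripper": 0.4},
    {"x": 0.6, "y": 0, "z": 0, "rx": 0, "ry": 0, "rz": 0.139, "gripper": 0.4},
    {"x": 0.77, "y": 0, "z": 0, "rx": 0, "ry": 0, "rz": 0.174, "gripper": 0.4}
  ]
}}

```text
clock: 11.57
position: [0.5809, 0.0526, 0.0745]
tool_rot: [-1.571, 0.089, 1.417]
force: [-0.8, -0.4, 0.3]
grip_width: 0.0596
```

```bash
python3 look.py wrist w17|head -1;python3 look.py side s17 c|head -1; python3 ang.py w17 s17
python3 - <<'E'
from h import *
for t,g in ((50,-.004),(52,-.004),(54,-.004),(56,-.004),(58,-.004),(60,-.004)): rel(*wedge(t,g))
E
```

```text
t 11.5667 dx -0.0082 dy -0.0179 z 0.0745 F disc -0.6 0.7 0.3 g 0.059568245289215546 q [ 0.15  0.73 -0.57  1.79  0.62  0.85  0.67]
t 11.6167 dx -0.0062 dy -0.0177 z 0.0746 F disc 4.0 1.8 0.7 g 0.05983987199885601 q [ 0.15  0.73 -0.57  1.79  0.62  0.85  0.67]
w17 theta 51.33 heel dx,z [-0.0052  0.0256] cost 3.32 1590
s17 theta 53.01 heel dx,z [-0.0057  0.0263] cost 7.3 634
t 11.67 p [0.581  0.0544 0.0746] shift cm [-0.17  0.07 -0.01] turn [0.001 0.004 0.   ] F [-0.5  0.7  0.8] g 0.06
t 11.67 p [0.581  0.0544 0.0746] shift cm [-0.01  0.05 -0.01] turn [0.001 0.004 0.035] F [-0.5  0.7  0.8] g 0.06
t 11.67 p [0.581  0.0544 0.0746] shift cm [ 0.16  0.03 -0.01] turn [0.001 0.004 0.07 ] F [-0.5  0.7  0.8] g 0.06
t 11.67 p [0.581  0.0544 0.0746] shift cm [ 0.33  0.02 -0.01] turn [0.001 0.004 0.105] F [-0.5  0.7  0.8] g 0.06
t 11.67 p [0.581  0.0544 0.0746] shift cm [ 0.49  0.02 -0.01] turn [0.001 0.004 0.14 ] F [-0.5  0.7  0.8] g 0.06
t 11.67 p [0.581  0.0544 0.0746] shift cm [ 0.66  0.02 -0.01] turn [0.001 0.004 0.175] F [-0.5  0.7  0.8] g 0.06
```

View pics/w17.png

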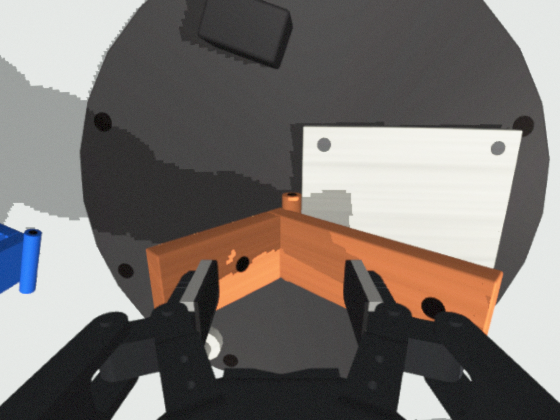

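View pics/s17.png

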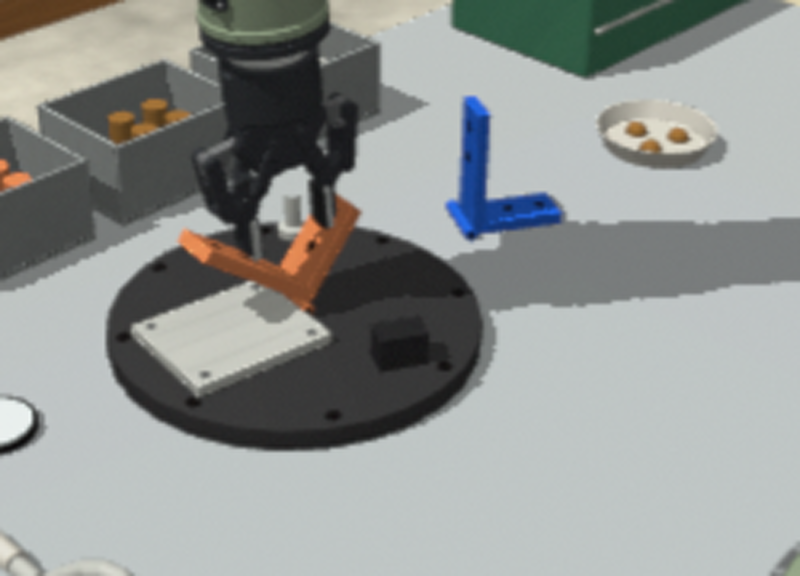

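{"fn": "arm_command", "kwargs": {
  "moves": [
    {"x": 0.1, "y": 0, "z": 0, "rx": 0, "ry": 0, "rz": 0.035, "gripper": 0.4},
    {"x": 0.23, "y": 0, "z": 0, "rx": 0, "ry": 0, "rz": 0.07, "gripper": 0.4},
    {"x": 0.38, "y": 0, "z": 0, "rx": 0, "ry": 0, "rz": 0.105, "gripper": 0.4},
    {"x": 0.55, "y": 0, "z": 0, "rx": 0, "ry": 0, "rz": 0.139, "gripper": 0.4},
    {"x": 0.7, "y": 0, "z": 0, "rx": 0, "ry": 0, "rz": 0.174, "gripper": 0.4}
  ]
}}

```text
clock: 12.08
position: [0.582, 0.0589, 0.0737]
tool_rot: [-1.571, 0.261, 1.416]
force: [0.6, 0.1, 1.7]
grip_width: 0.06
```

```bash
python3 look.py wrist w18|head -1;python3 look.py side s18 c|head -1; python3 ang.py w18 s18
python3 - <<'E'
from h import *
for t,g in ((60,-.004),(62,-.004),(64,-.004),(66,-.004),(68,-.004),(70,-.004)): rel(*wedge(t,g))
E
```

```text
t 12.0833 dx -0.0018 dy -0.0180 z 0.0737 F disc 0.2 -0.6 1.7 g 0.05995556853611261 q [-0.    0.76 -0.49  1.74  0.68  0.98  0.56]
t 12.1333 dx 0.0000 dy -0.0175 z 0.0735 F disc 4.0 3.0 0.8 g 0.059899388075656534 q [-0.01  0.76 -0.49  1.74  0.68  0.99  0.55]
w18 theta 59.75 heel dx,z [-0.0054  0.0258] cost 3.28 1592
s18 theta 61.06 heel dx,z [-0.0055  0.0262] cost 6.68 685
t 12.18 p [0.5819 0.0607 0.0735] shift cm [ 0.02 -0.04 -0.02] turn [0.    0.003 0.002] F [-0.2  0.2  1.7] g 0.0599
t 12.18 p [0.5819 0.0607 0.0735] shift cm [ 0.18 -0.06 -0.02] turn [0.    0.003 0.037] F [-0.2  0.2  1.7] g 0.0599
t 12.18 p [0.5819 0.0607 0.0735] shift cm [ 0.35 -0.07 -0.02] turn [0.001 0.003 0.072] F [-0.2  0.2  1.7] g 0.0599
t 12.18 p [0.5819 0.0607 0.0735] shift cm [ 0.52 -0.08 -0.02] turn [0.001 0.003 0.107] F [-0.2  0.2  1.7] g 0.0599
t 12.18 p [0.5819 0.0607 0.0735] shift cm [ 0.68 -0.09 -0.02] turn [0.001 0.003 0.141] F [-0.2  0.2  1.7] g 0.0599
t 12.18 p [0.5819 0.0607 0.0735] shift cm [ 0.85 -0.09 -0.02] turn [0.001 0.003 0.176] F [-0.2  0.2  1.7] g 0.0599
```

View pics/w18.png

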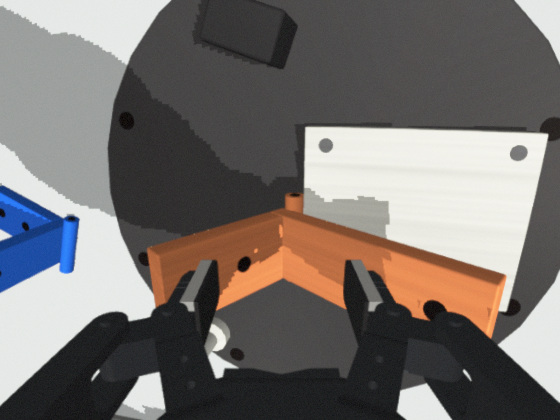

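{"fn": "arm_command", "kwargs": {
  "moves": [
    {"x": 0.18, "y": 0, "z": 0, "rx": 0, "ry": 0, "rz": 0.035, "gripper": 0.4},
    {"x": 0.35, "y": 0, "z": 0, "rx": 0, "ry": 0, "rz": 0.07, "gripper": 0.4},
    {"x": 0.52, "y": 0, "z": 0, "rx": 0, "ry": 0, "rz": 0.105, "gripper": 0.4},
    {"x": 0.7, "y": 0, "z": 0, "rx": 0, "ry": 0, "rz": 0.139, "gripper": 0.4},
    {"x": 0.85, "y": -0.05, "z": 0, "rx": 0, "ry": 0, "rz": 0.174, "gripper": 0.4}
  ]
}}

```text
clock: 12.6
position: [0.5833, 0.0667, 0.072]
tool_rot: [-1.571, 0.435, 1.416]
force: [0.4, 1.4, -0.2]
grip_width: 0.06
```

```bash
python3 look.py wrist w19|head -1;python3 look.py side s19 c|head -1; python3 ang.py w19 s19
python3 - <<'E'
from h import *
for t,g in ((70,-.004),(72,-.004),(74,-.004),(76,-.004)): rel(*wedge(t,g))
E
```

```text
t 12.6 dx 0.0061 dy -0.0181 z 0.0720 F disc 1.5 -0.1 -0.2 g 0.05998962920999744 q [-0.14  0.81 -0.43  1.67  0.73  1.13  0.47]
t 12.65 dx 0.0079 dy -0.0176 z 0.0716 F disc 3.0 2.2 0.8 g 0.0595254687636284 q [-0.14  0.81 -0.43  1.67  0.73  1.13  0.47]
w19 theta 69.39 heel dx,z [-0.0052  0.0259] cost 3.42 1596
s19 theta 70.54 heel dx,z [-0.0054  0.026 ] cost 5.66 725
t 12.7 p [0.5831 0.0685 0.0715] shift cm [ 0.03 -0.08 -0.02] turn [0.    0.003 0.003] F [-0.   1.8  1.5] g 0.0597
t 12.7 p [0.5831 0.0685 0.0715] shift cm [ 0.19 -0.1  -0.02] turn [0.    0.003 0.038] F [-0.   1.8  1.5] g 0.0597
t 12.7 p [0.5831 0.0685 0.0715] shift cm [ 0.36 -0.11 -0.02] turn [0.    0.003 0.073] F [-0.   1.8  1.5] g 0.0597
t 12.7 p [0.5831 0.0685 0.0715] shift cm [ 0.53 -0.12 -0.02] turn [0.    0.003 0.108] F [-0.   1.8  1.5] g 0.0597
```

View pics/s19.png

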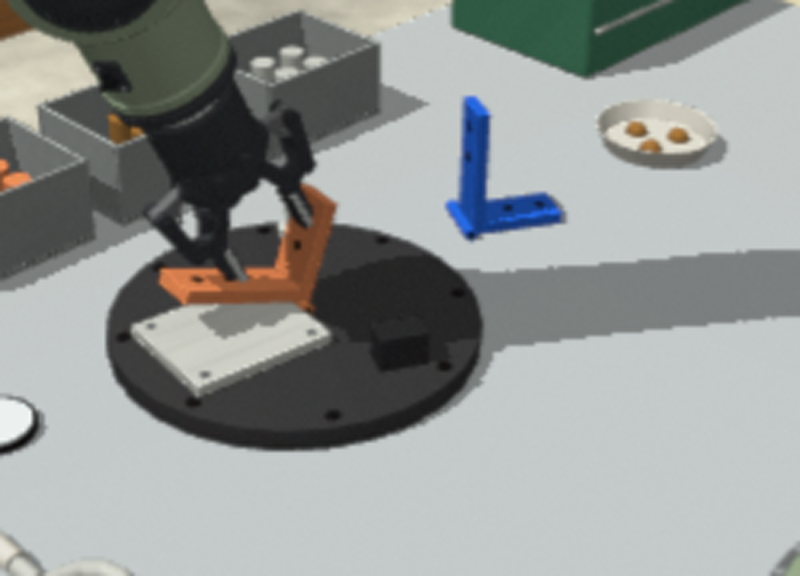

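{"fn": "arm_command", "kwargs": {
  "moves": [
    {"x": 0.12, "y": -0.02, "z": 0, "rx": 0, "ry": 0, "rz": 0.026, "gripper": 0.4},
    {"x": 0.25, "y": -0.04, "z": 0, "rx": 0, "ry": 0, "rz": 0.052, "gripper": 0.4},
    {"x": 0.37, "y": -0.06, "z": 0, "rx": 0, "ry": 0, "rz": 0.078, "gripper": 0.4},
    {"x": 0.5, "y": -0.08, "z": 0, "rx": 0, "ry": 0, "rz": 0.105, "gripper": 0.4}
  ]
}}

```text
clock: 13.03
position: [0.5841, 0.0723, 0.0707]
tool_rot: [-1.571, 0.542, 1.417]
force: [1.2, 3.0, 1.6]
grip_width: 0.06
```

```bash
python3 look.py wrist w20|head -1;python3 look.py side s20 c|head -1; python3 ang.py w20 s20
python3 - <<'E'
from h import *
for t in (76,77,78,79,80,81): rel(*wedge(t,-.004))
E
```

```text
t 13.0333 dx 0.0117 dy -0.0180 z 0.0707 F disc 3.1 -0.7 1.6 g 0.05996488379649614 q [-0.22  0.85 -0.39  1.62  0.75  1.23  0.43]
t 13.0833 dx 0.0130 dy -0.0175 z 0.0701 F disc 2.8 1.3 1.7 g 0.059813104129484845 q [-0.22  0.85 -0.39  1.62  0.75  1.23  0.43]
w20 theta 76.26 heel dx,z [-0.0052  0.0259] cost 3.47 1586
s20 theta 76.66 heel dx,z [-0.005  0.026] cost 6.11 773
t 13.13 p [0.5838 0.0737 0.0701] shift cm [-0.01 -0.03 -0.03] turn [ 0.001  0.003 -0.   ] F [-0.6  2.3  1.5] g 0.0596
t 13.13 p [0.5838 0.0737 0.0701] shift cm [ 0.07 -0.05 -0.03] turn [0.001 0.003 0.017] F [-0.6  2.3  1.5] g 0.0596
t 13.13 p [0.5838 0.0737 0.0701] shift cm [ 0.15 -0.06 -0.03] turn [0.001 0.003 0.035] F [-0.6  2.3  1.5] g 0.0596
t 13.13 p [0.5838 0.0737 0.0701] shift cm [ 0.24 -0.06 -0.03] turn [0.001 0.003 0.052] F [-0.6  2.3  1.5] g 0.0596
t 13.13 p [0.5838 0.0737 0.0701] shift cm [ 0.32 -0.07 -0.03] turn [0.001 0.003 0.07 ] F [-0.6  2.3  1.5] g 0.0596
t 13.13 p [0.5838 0.0737 0.0701] shift cm [ 0.41 -0.08 -0.04] turn [0.001 0.003 0.087] F [-0.6  2.3  1.5] g 0.0596
```

View pics/w20.png

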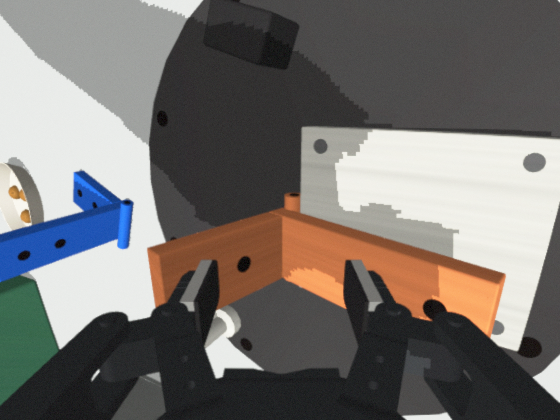

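{"fn": "arm_command", "kwargs": {
  "moves": [
    {"x": 0.06, "y": 0, "z": 0, "rx": 0, "ry": 0, "rz": 0.014, "gripper": 0.4},
    {"x": 0.13, "y": -0.02, "z": 0, "rx": 0, "ry": 0, "rz": 0.028, "gripper": 0.4},
    {"x": 0.2, "y": -0.03, "z": 0, "rx": 0, "ry": 0, "rz": 0.042, "gripper": 0.4},
    {"x": 0.27, "y": -0.04, "z": 0, "rx": 0, "ry": 0, "rz": 0.056, "gripper": 0.4},
    {"x": 0.33, "y": -0.05, "z": 0, "rx": 0, "ry": 0, "rz": 0.07, "gripper": 0.4}
  ]
}}

```text
clock: 13.55
position: [0.5844, 0.0756, 0.0693]
tool_rot: [-1.571, 0.611, 1.417]
force: [0.0, 2.7, -1.1]
grip_width: 0.0597
```

```bash
python3 look.py wrist w21|head -1;python3 look.py side s21 c|head -1; python3 ang.py w21 s21
python3 - <<'E'
from h import *
for t in (80,82,84): rel(*wedge(t,-.004))
E
```

```text
t 13.55 dx 0.0150 dy -0.0178 z 0.0693 F disc 2.6 0.4 -1.1 g 0.05966154469943938 q [-0.26  0.88 -0.37  1.59  0.76  1.29  0.41]
t 13.6 dx 0.0155 dy -0.0176 z 0.0690 F disc 3.8 0.9 0.8 g 0.06005591270512985 q [-0.26  0.88 -0.37  1.59  0.76  1.29  0.41]
w21 theta 80.54 heel dx,z [-0.0052  0.026 ] cost 3.15 1578
s21 theta 80.48 heel dx,z [-0.0054  0.026 ] cost 6.55 796
t 13.65 p [0.5844 0.076  0.0691] shift cm [ 0.07 -0.04 -0.01] turn [ 0.001  0.002 -0.   ] F [-0.1  2.7  1.3] g 0.0598
t 13.65 p [0.5844 0.076  0.0691] shift cm [ 0.23 -0.06 -0.01] turn [0.001 0.002 0.035] F [-0.1  2.7  1.3] g 0.0598
t 13.65 p [0.5844 0.076  0.0691] shift cm [ 0.4  -0.08 -0.01] turn [0.001 0.002 0.07 ] F [-0.1  2.7  1.3] g 0.0598
```

{"fn": "arm_command", "kwargs": {
  "moves": [
    {"x": 0.07, "y": -0.01, "z": 0, "rx": 0, "ry": 0, "rz": 0.014, "gripper": 0.4},
    {"x": 0.14, "y": -0.02, "z": 0, "rx": 0, "ry": 0, "rz": 0.028, "gripper": 0.4},
    {"x": 0.21, "y": -0.04, "z": 0, "rx": 0, "ry": 0, "rz": 0.042, "gripper": 0.4},
    {"x": 0.28, "y": -0.05, "z": 0, "rx": 0, "ry": 0, "rz": 0.056, "gripper": 0.4},
    {"x": 0.35, "y": -0.06, "z": 0, "rx": 0, "ry": 0, "rz": 0.07, "gripper": 0.4}
  ]
}}

```text
clock: 14.07
position: [0.585, 0.0787, 0.0678]
tool_rot: [-1.571, 0.682, 1.417]
force: [-0.6, 2.8, 0.3]
grip_width: 0.0596
```

```bash
python3 look.py wrist w22|head -1;python3 look.py side s22 c|head -1; python3 ang.py w22 s22
python3 - <<'E'
from h import *
for t in (84,86,88): rel(*wedge(t,-.004))
p,r,_=cur(); print(r.T@DX)
E
```

```text
t 14.0667 dx 0.0182 dy -0.0179 z 0.0678 F disc 2.6 1.0 0.3 g 0.05962289669779567 q [-0.3   0.92 -0.35  1.56  0.78  1.35  0.39]
t 14.1167 dx 0.0187 dy -0.0176 z 0.0675 F disc 3.0 0.7 2.6 g 0.059716813989382146 q [-0.3   0.92 -0.35  1.56  0.78  1.35  0.39]
w22 theta 84.67 heel dx,z [-0.0051  0.0259] cost 3.32 1577
s22 theta 84.77 heel dx,z [-0.0051  0.0261] cost 6.23 806
t 14.17 p [0.5849 0.0792 0.0676] shift cm [ 0.05 -0.02 -0.01] turn [ 0.001  0.002 -0.   ] F [1.4 2.5 1.7] g 0.0597
t 14.17 p [0.5849 0.0792 0.0676] shift cm [ 0.22 -0.04 -0.01] turn [0.001 0.002 0.034] F [1.4 2.5 1.7] g 0.0597
t 14.17 p [0.5849 0.0792 0.0676] shift cm [ 0.38 -0.06 -0.01] turn [0.001 0.002 0.069] F [1.4 2.5 1.7] g 0.0597
[ 0.7768596  -0.62966942 -0.00236159]
```

{"fn": "arm_command", "kwargs": {
  "moves": [
    {"x": 0.07, "y": -0.02, "z": 0, "rx": 0, "ry": 0, "rz": 0.013, "gripper": 0.4},
    {"x": 0.14, "y": -0.04, "z": 0, "rx": 0, "ry": 0, "rz": 0.026, "gripper": 0.4},
    {"x": 0.21, "y": -0.05, "z": 0, "rx": 0, "ry": 0, "rz": 0.039, "gripper": 0.4},
    {"x": 0.28, "y": -0.07, "z": 0, "rx": 0, "ry": 0, "rz": 0.052, "gripper": 0.4},
    {"x": 0.34, "y": -0.08, "z": 0, "rx": 0, "ry": 0, "rz": 0.062, "gripper": 0.4}
  ]
}}

```text
clock: 14.58
position: [0.5854, 0.082, 0.0662]
tool_rot: [-1.571, 0.743, 1.417]
force: [0.7, 2.2, 0.2]
grip_width: 0.0596
```

```bash
python3 look.py wrist w23|head -1;python3 look.py side s23 c|head -1; python3 ang.py w23 s23
python3 - <<'E'
from h import *
for t in (88,90): rel(*wedge(t,-.004))
p,r,_=cur(); print(r.T@DX)
E
```

```text
t 14.5833 dx 0.0215 dy -0.0178 z 0.0662 F disc 2.2 -0.4 0.2 g 0.059585186688349244 q [-0.34  0.95 -0.33  1.53  0.78  1.4   0.38]
t 14.6333 dx 0.0218 dy -0.0177 z 0.0660 F disc 2.4 -0.7 1.5 g 0.05984033508334578 q [-0.34  0.95 -0.33  1.53  0.78  1.4   0.38]
w23 theta 88.8 heel dx,z [-0.0051  0.0259] cost 3.17 1569
s23 theta 88.73 heel dx,z [-0.0056  0.026 ] cost 6.51 800
t 14.68 p [0.5854 0.0822 0.0661] shift cm [ 0.05  0.02 -0.01] turn [0.001 0.002 0.008] F [0.3 3.4 1.8] g 0.0597
t 14.68 p [0.5854 0.0822 0.0661] shift cm [ 0.22 -0.01 -0.01] turn [0.001 0.002 0.043] F [0.3 3.4 1.8] g 0.0597
[ 0.73650944 -0.67642348 -0.00226266]
```

View pics/s23.png

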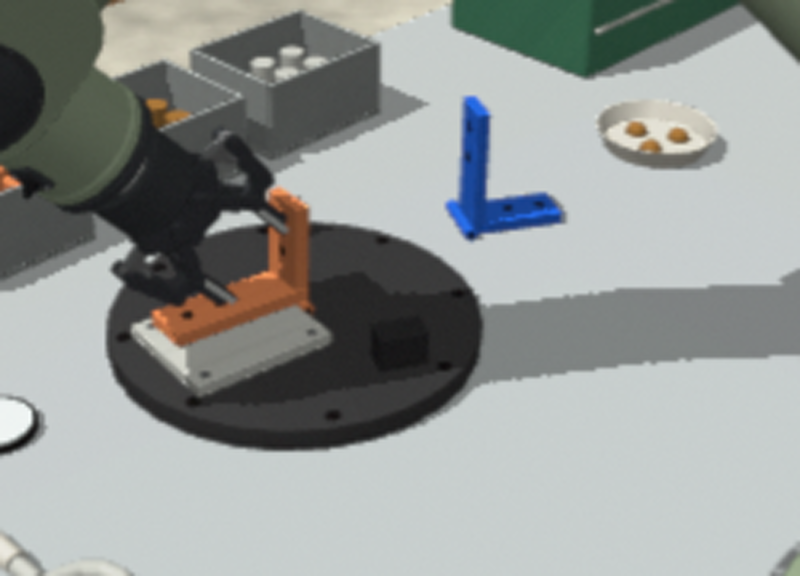

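View pics/w23.png

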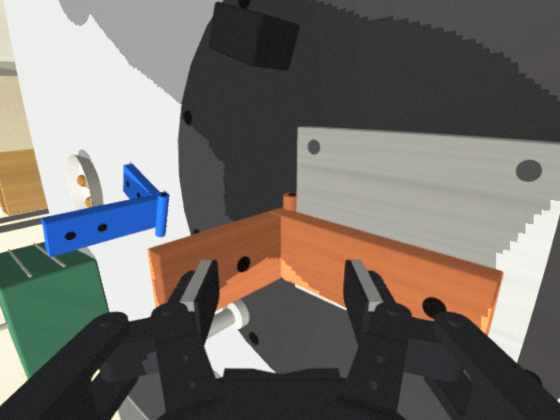

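{"fn": "arm_command", "kwargs": {
  "moves": [
    {"x": 0.04, "y": -0.04, "z": 0, "rx": 0, "ry": 0, "rz": 0, "gripper": 0.4},
    {"x": 0.08, "y": -0.08, "z": 0, "rx": 0, "ry": 0, "rz": 0, "gripper": 0.4},
    {"x": 0.13, "y": -0.12, "z": 0, "rx": 0, "ry": 0, "rz": 0, "gripper": 0.4},
    {"x": 0.18, "y": -0.16, "z": 0, "rx": 0, "ry": 0, "rz": 0, "gripper": 0.4},
    {"x": 0.22, "y": -0.2, "z": 0, "rx": 0, "ry": 0, "rz": 0, "gripper": 0.4}
  ]
}}

```text
clock: 15.1
position: [0.5858, 0.0842, 0.0665]
tool_rot: [-1.571, 0.743, 1.417]
force: [-0.3, 0.6, 0.4]
grip_width: 0.0604
```

```bash
python3 look.py wrist w24|head -1;python3 look.py side s24 c|head -1; python3 ang.py w24 s24
```

```text
t 15.1 dx 0.0238 dy -0.0179 z 0.0665 F disc 0.5 0.4 0.4 g 0.06037934478474774 q [-0.34  0.95 -0.33  1.52  0.78  1.4   0.38]
t 15.15 dx 0.0239 dy -0.0179 z 0.0665 F disc -0.2 0.5 -0.2 g 0.059856827138224114 q [-0.34  0.95 -0.33  1.52  0.78  1.4   0.38]
w24 theta 90.18 heel dx,z [-0.005  0.026] cost 3.54 1564
s24 theta 90.01 heel dx,z [-0.0052  0.0261] cost 5.88 811
```

{"fn": "arm_command", "kwargs": {
  "moves": [
    {"x": 0, "y": -0.4, "z": 0, "rx": 0, "ry": 0, "rz": 0, "gripper": 0.4},
    {"x": 0, "y": -1.2, "z": 0, "rx": 0, "ry": 0, "rz": 0, "gripper": 0.4},
    {"x": 0, "y": -3, "z": 0, "rx": 0, "ry": 0, "rz": 0, "gripper": 0.4},
    {"x": 0, "y": -6, "z": 0, "rx": 0, "ry": 0, "rz": 0, "gripper": 0.4},
    {"x": 0, "y": -9, "z": 0, "rx": 0, "ry": 0, "rz": 0, "gripper": 0.4}
  ]
}}

```text
clock: 15.62
position: [0.595, 0.1454, 0.1339]
tool_rot: [-1.57, 0.742, 1.417]
force: [-0.3, 0.2, 0.4]
grip_width: 0.0598
```

{"fn": "arm_command", "kwargs": {
  "moves": [
    {"x": 0, "y": -2, "z": 0, "rx": 0, "ry": 0, "rz": 0, "gripper": 0.4},
    {"x": 0, "y": -3, "z": 0, "rx": 0, "ry": 0, "rz": 0, "gripper": 0.4},
    {"x": 0, "y": -3, "z": 0, "rx": 0, "ry": 0, "rz": 0, "gripper": 0.4},
    {"x": 0, "y": -3, "z": 0, "rx": 0, "ry": 0, "rz": 0, "gripper": 0.4},
    {"x": 0, "y": -3, "z": 0, "rx": 0, "ry": 0, "rz": 0, "gripper": 0.4}
  ]
}}

```text
clock: 16.03
position: [0.598, 0.1635, 0.1539]
tool_rot: [-1.57, 0.744, 1.417]
force: [0.2, 0.5, -0.3]
grip_width: 0.0596
```

```bash
python3 look.py wrist w25;python3 look.py side s25 c; python3 look.py scene c25 c; python3 ang.py w25 s25 c25
```

```text
t 16.0333 dx 0.1040 dy -0.0176 z 0.1539 F disc 0.5 -0.1 -0.3 g 0.059642122255517356 q [-0.43  0.9  -0.35  1.35  0.71  1.61  0.45]
all 8936 [[-0.0084, -0.0377, 0.0316], [0.1093, 0.0016, 0.1159]]
0.022 11 [[-0.0108, -0.0401], [-0.0028, 0.009], [-0.0007, 0.0094]]
0.029 335 [[-0.0077, -0.0465], [0.0581, 0.0011], [0.1096, 0.0091]]
0.05 1958 [[-0.0086, -0.0381], [0.0007, -0.016], [0.0019, 0.0012]]
0.1 1124 [[-0.0095, -0.0377], [0.0007, -0.0162], [0.0024, 0.0013]]
t 16.0833 dx 0.1039 dy -0.0176 z 0.1538 F disc 0.6 -0.4 0.1 g 0.05965838851978255 q [-0.43  0.9  -0.35  1.35  0.71  1.61  0.45]
all 880 [[-0.0113, -0.0404, 0.0222], [0.1085, 0.0045, 0.1165]]
0.022 8 [[-0.0214, -0.0679], [-0.0079, 0.0019], [0.068, 0.0086]]
0.029 74 [[-0.0095, -0.0247], [0.0455, -0.0006], [0.1089, 0.0073]]
0.05 198 [[-0.0112, -0.0384], [-0.0001, -0.0109], [0.0032, 0.0024]]
0.1 96 [[-0.0106, -0.0359], [-0.0003, -0.014], [0.0026, 0.0017]]
t 16.1333 dx 0.1041 dy -0.0177 z 0.1540 F disc -0.6 0.3 -0.6 g 0.05986490646188198 q [-0.43  0.9  -0.35  1.35  0.71  1.61  0.45]
all 554 [[-0.0159, -0.0466, 0.0244], [0.1018, 0.0002, 0.1156]]
0.022 9 [[-0.0138, -0.0483], [-0.0111, -0.0464], [-0.0039, -0.0296]]
0.029 56 [[-0.0154, -0.0472], [0.0202, -0.0378], [0.101, -0.0033]]
0.05 111 [[-0.0162, -0.0428], [-0.0139, -0.0374], [-0.0035, -0.0079]]
0.1 60 [[-0.0153, -0.0409], [-0.0106, -0.0269], [-0.003, -0.0003]]
w25 theta 90.17 heel dx,z [-0.0053  0.026 ] cost 1.36 1787
s25 theta 90.02 heel dx,z [-0.0055  0.0261] cost 5.0 873
c25 theta 88.92 heel dx,z [-0.0075  0.0261] cost 5.43 550
```

View pics/s25.png

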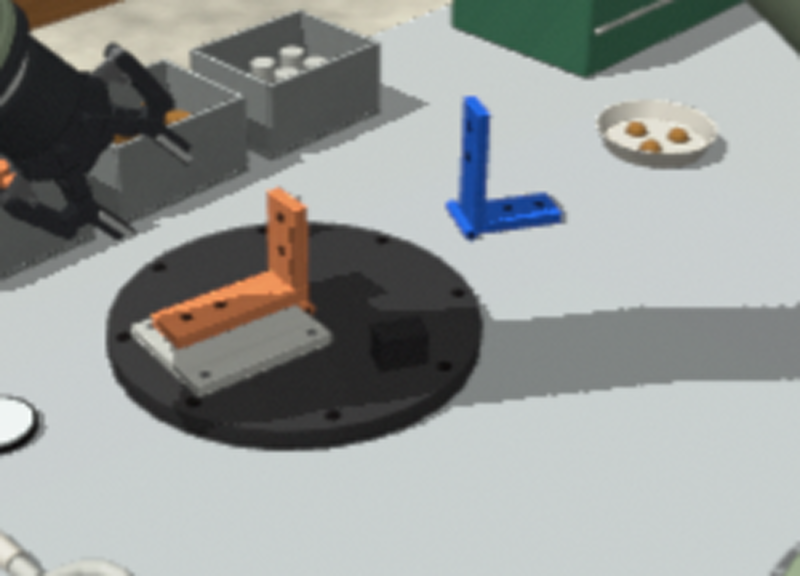

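View pics/c25.png

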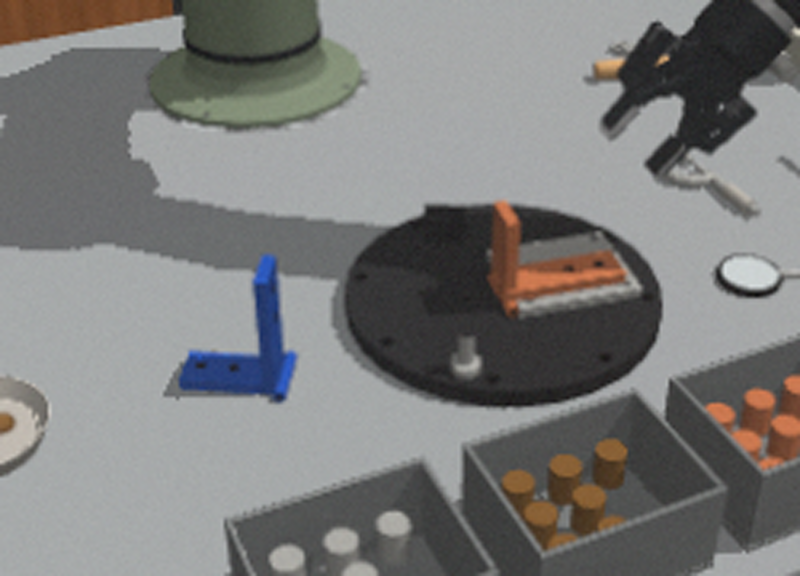

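The shoe lies flat on the step with its heel at the edge. The pin, the block and the blue look-alike have not moved, and the gripper is clear of everything.

```bash
python3 -c "
from workcell import bot
print(bot.job_done())"
```

```text
the job is handed in; nothing more can be done
None
```

The copper shoe now lies flat on the step with its heel against the edge. I handed the job in at about 16 s of the 54 s allowed; no verdict is reported.

**What I did**
- **Push:** I pushed the shoe home by the rear end of its foot with the closed fingers. It stopped solidly against the step, with the push force rising to 25 N and no further movement. It stood upright there for well over 0.2 s.
- **Tip:** I set the half-open fingers into the L, the front finger on the upright and the rear one about 77 mm up the foot. I turned the tool with the shoe and let the last degrees down slowly, at about 0.15 rad/s by command.

**Last checks**

| Check | Wrist camera | Side camera | Scene camera |
|---|---|---|---|
| Tilt | 90.2° | 90.0° | 88.9° |
| Heel x, disc frame | -5.3 mm | -5.5 mm | -7.5 mm |

- **Heel and head:** The heel height is 26 mm in all three views. By the wrist camera, the head is at about x = 109 mm, y = -18 mm.
- **Clear of the shoe:** The gripper was well clear, and the wrist force read about zero.
- **Other things:** The pin, block, dish and blue look-alike looked unmoved by eye in the pictures. I did not re-measure them, nor check the mirror and micrometer separately.

**What disagreed or went wrong**
- **Camera spread:** The scene camera differs from the other two by about 1° and 2 mm. That is about the calibration tolerance and still within the limits.
- **Shoe fell back once:** At about 34° I moved the finger away, expecting the shoe to balance. It leaned back to about 17° onto the finger and its heel came off the edge by about 2 mm. It went home again when I pushed on.

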